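# Pick a counter order from the peg display

## Robot

A 7-joint arm with a two-finger parallel gripper is mounted at the origin on the work surface. World frame = base frame: x ahead of the robot, y to its left, z up, the work surface at z = 0. Lengths are in m, angles in rad, forces in N, time in s.
With the tool pointing down it reaches from about 0.4 to 0.875 m from the base axis. Payload 4.4 kg.
Tool frame: the origin (TCP) lies between the finger pads; the fingertips stand 11 mm ahead of it and the grasp point (between the pads) lies 8 mm behind it; z points along the fingers, y is the line along which they close (so a half turn about z gives the same grasp; the last joint's range is limited). The gripper opens to 85 mm and grips with 20 to 120 N. Pads are 22 mm wide; open, the fingers measure 114 mm over their backs; the gripper's body (76 mm by 85 mm) begins 54 mm behind the grasp point. The pads swing forward as they close: fully open they stand 13 mm farther back than shut.
Start: joints at [-1.252, 0.628, 0.038, 1.517, -0.027, 0.996, -0.02], TCP at [0.244, 0.602, 0.242] pointing down, gripper open.
Joint ranges: [-3.06, 3.06], [-0.37, 2.12], [-1.25, 1.32], [0.18, 2.47], [-1.1, 4.24], [0.23, 1.98], [-2.94, 2.94]. Speed limits (rad/s): [2.57, 2.57, 3.14, 3.14, 3.14, 3.14, 3.14].

## Interface

Orientations are given as a rotation vector (axis times angle).
In Python, from station import status, imaging, manip gives the robot as it stands.
- The arm moves only by the shell command python3 -m creep 'ROWS' [OPENING] [FORCE]. ROWS is JSON, a list of rows, each a list of 2 entries, a list of its own where there are three numbers: the shift along the tool's x, y, z in m, then the turn about the tool's z in rad. In form: [[[tx, ty, tz], roll], ...]. A call has 1 to 12 rows; each row is the pose to reach, as a shift and turn from the pose commanded when the call began, along the tool's axes at that moment; what a row does not reach only later rows make up. A row lasts 1/10 s, in which the tool goes at most 50 mm and 8.59 degrees, less where a joint would pass 70% of its speed; a pose out of reach is approached as far as the arm can. A call with a gripper value outside its range is refused whole. OPENING is the finger opening in m, from 0 to 0.0854, set as the call begins (- or left out, the last holds). The fingers move at their own pace and stop on an object; FORCE is the grip in N (left out, the last holds). Time passes only in rows, so rows that repeat a pose let the fingers close. It gives the time, the measured TCP pose, the force, the opening and the grip force at its end, in the units of the state.
- status.sense(): the state, without advancing time (a new reading comes with each control period).
- imaging.camera(name): name is "scene" or "top"; returns a dict with "img" (384x512x3 uint8, red, green, blue), "mtx" (3x3 intrinsics, pixels), "k1" (the pictures are not rectified: a ray, as slopes to the right and down, at radius r is drawn at 1 + k1 r^2 times it, then the intrinsics apply), "extrinsics" (4x4, takes a point from camera to world coordinates). Camera axes: x right, y down, z forward; pixel columns grow to the right and rows downward; lengths in m; the calibration is good to about 2 mm. A picture is of the moment at which its call begins. There is no depth.
- manip.close_job(): hands the job in; it is judged then, once.
The state is a dict: "time": time; "joints": joint angles; "joint_vel": joint speeds; "joint_torque": joint torques, N m; "tcp_pos": TCP position; "tcp_rot": TCP orientation; "force": force on the tool from outside, world axes, zero at the start; "wrist_torque": the same for the moment, N m; "grip_width": finger opening in m; "finger_force": force on a finger pad.
Only numpy, scipy, OpenCV 4.12 (cv2) and the standard library are available. Lean on these libraries where they do the work, as an engineer would, in place of code of your own. Each camera call takes 0.05 s, during which the arm holds its last target. There are 200 camera calls.

## Task

Take the orange pack and the blue pack off the counter display, lifting each so that its hang slot clears the upturned peg tip as you slide it off rather than forcing it over, and stand them upright in the order rack: the orange one in the back slot, the blue one in the front slot, each resting on the slot's floor near its middle. Leave the grey pack hanging where it is and do not disturb anything else on the counter.

Things in the scene. Friction and masses are not known exactly. Their poses are not given: they have to be found in the camera images.
- orange_pack_mid (a point): Centre (half-way up) of the orange pack hanging on a peg: rigid, 50 wide (y) x 186 tall (z) mm, 80 to 170 g. Clamshell 56 (x) x 50 (y) mm from its bottom to 80 mm up, which can be gripped across the 50 mm; above it, in mid-thickness, a 5 mm card with a hang slot 20 wide x 30 tall, 150 to 180 mm above the bottom, under a 6 mm top bar. Axes as the stand's while it hangs; centre of mass 40 to 60 mm up.
- blue_pack_mid (a point): Centre (half-way up) of the blue pack, same shape and sizes as the orange one, hanging on another peg.
- grey_pack_mid (a point): Centre (half-way up) of the grey pack, same shape and sizes as the orange one, hanging on the remaining peg, where it must stay.
- stand: Fixed open-frame display stand, origin under its centre. Base 120 (x) x 360 (y) x 12 mm. Posts 12 mm thick at x 34, y -170 and 170, carry a 10 mm crossbar at x 34, z 278 and over the pegs a wire shelf (6 mm rods along y at z 335, x -38 to 34). Open below the crossbar. Packs hang by the top bar, bottom 100 mm above the counter, at x -10 to 6, and slide off along -x.
- peg_left (a point): Top of the upturned tip of the stand's peg at y 100, 292 mm above the counter, at the stand's x -30. Each peg is a pair of 4 mm wires, 14 mm wide over both, level at z 278 from the crossbar to x -20, then rising to the tip. A pack must be lifted 12 to 26 mm (18 suits) for its slot to pass the tip.
- peg_mid (a point): Top of the tip of the middle peg (stand's y 0), like the left one.
- peg_right (a point): Top of the tip of the peg at the stand's y -100, like the left one.
- rack: Fixed wooden order rack, origin at the centre of its underside; a block 200 (x) x 110 (y) x 80 mm high, with two slots across its top (along y). Its -x side is its front, towards the robot.
- slot_back (a point): Centre of the floor of the rack's back slot (80 mm above the counter, 45 mm to the rack's +x). Slot 61 mm wide in x, 90 mm long in y with open ends; walls 8 mm high with flared lips (mouth about 69 mm wide) up to 17 mm above the slot floor. Axes as the rack's.
- slot_front (a point): Centre of the floor of the rack's front slot, like the back one, 90 mm nearer the front (45 mm to the rack's -x).
- blue_tumbler: Bystander: blue steel tumbler, 88 mm across, 194 mm tall, origin at its foot.
- red_tumbler: Bystander: red steel tumbler, 88 mm across, 194 mm tall, origin at its foot.
- earmuffs: Bystander: red ear defenders lying down, 185 (y) mm over the cups, 68 mm high, black band reaching 128 mm to its +x; origin on the counter between the cups.
- tape_measure: Bystander: yellow tape measure, 70 x 34 x 62 mm high, origin at the centre of its underside.
- wrench: Bystander: steel wrench 170 mm long lying along its x, low.
- stapler: Bystander: black stapler, 140 mm along its y, 35 wide, 33 mm high, origin at its underside.
There are look-alikes about, which are no part of the job. Of the things that look like the part that bears orange_pack_mid, the middle-sized one is meant.

How it is judged:
At the end, for the whole second after the job is handed in: The orange pack stands in the back slot and the blue pack in the front slot: each pack's centre within 12 mm of the slot's centre across it and 25 mm along it, 87 to 99 mm above its floor, within 0.15 rad of upright and at rest (under 20 mm/s); the grey pack hangs within 20 mm of where it was (x of orange_pack_mid in the frame of slot_back between -0.012 and 0.012 m and y of orange_pack_mid in the frame of slot_back between -0.025 and 0.025 m and z of orange_pack_mid in the frame of slot_back between 0.087 and 0.099 m and angle between each of orange_pack_mid, blue_pack_mid's own z axis and vertical below 0.15 rad and linear speed of each of orange_pack, blue_pack below 0.02 m/s and x of blue_pack_mid in the frame of slot_front between -0.012 and 0.012 m and y of blue_pack_mid in the frame of slot_front between -0.025 and 0.025 m and z of blue_pack_mid in the frame of slot_front between 0.087 and 0.099 m and distance of grey_pack_mid from where it was at the start of the episode below 0.02 m); the robot touches nothing.
It fails at once if a pack is forced against the stand with more than 30 N (contact force between any of orange_pack, blue_pack and stand above 30 N).
It fails at once if the grey pack is moved by more than 50 mm (distance of grey_pack_mid from where it was at the start of the episode above 0.05 m).
It fails at once if a bystander is moved by more than 30 mm (distance of any of blue_tumbler, red_tumbler, earmuffs, tape_measure, wrench, stapler from where it was at the start of the episode above 0.03 m).
It also fails if it takes over 64 s, if anything falls off the work surface, if the arm or the gripper's body presses on something with over 40 N, if the wrist force passes 120 N, or if a joint passes its speed limit or range.

## Working session

There is one attempt and no reset: what is moved stays moved. The work goes in short steps, Python scripts to look and compute and a shell command to move; the robot and the scene stay as the last step left them, time stands still between calls to the robot, and variables do not carry over. Pictures are saved under pics/ and viewed, at most 10 in all, crops included, and the job is handed in when it is done.

```bash
mkdir -p pics; ls; python3 - <<'E'
from station import status, imaging
import cv2,pickle,numpy as np
s=status.sense();print(s)
d={}
for n in("scene","top"):
    c=imaging.camera(n);d[n]=c
    cv2.imwrite(f"pics/{n}0.png",cv2.resize(c["img"][:,:,::-1],(800,600),interpolation=cv2.INTER_CUBIC))
    print(n,c["mtx"],c["k1"],c["extrinsics"])
pickle.dump(d,open("c0.pkl","wb"))
E
```

```text
pics
{'time': 0.0, 'joints': array([-1.25179658,  0.62934771,  0.03839295,  1.518373  , -0.02697835,
        0.99628591, -0.02001387]), 'joint_vel': array([-0.000585  , -0.00083772, -0.0013313 , -0.00121975, -0.00038543,
        0.00046763, -0.00040802]), 'joint_torque': array([ 3.15864381e-04, -5.63404977e+01,  1.22651070e+00, -1.93445152e+01,
        1.10745634e-02,  1.04623710e-02,  1.12824071e-05]), 'tcp_pos': array([0.24371857, 0.60192765, 0.24138555]), 'tcp_rot': array([-6.00595133e-01, -3.08329240e+00,  2.92938400e-03]), 'force': array([-1.06008681, -0.64323002,  1.22282281]), 'wrist_torque': array([-0.00882076, -0.04318334, -0.00063184]), 'finger_force': 0.0, 'grip_width': 0.08582815701676155}
scene [[466.80770439   0.         253.85390495]
 [  0.         466.80770439 192.95842795]
 [  0.           0.           1.        ]] -0.004127373584850872 [[-0.32011188  0.69019094 -0.64897215  1.50614208]
 [ 0.94737356  0.23568422 -0.21664785  0.28787232]
 [ 0.00342411 -0.6841706  -0.72931397  1.18146752]
 [ 0.          0.          0.          1.        ]]
top [[405.19571797   0.         257.43693464]
 [  0.         405.19571797 192.64315272]
 [  0.           0.           1.        ]] -0.14269238969067605 [[-0.01791303 -0.99662793  0.0800743   0.50499937]
 [-0.99976614  0.0168837  -0.01351346 -0.00544893]
 [ 0.01211594 -0.08029764 -0.99669729  1.40066231]
 [ 0.          0.          0.          1.        ]]
```

View pics/scene0.png

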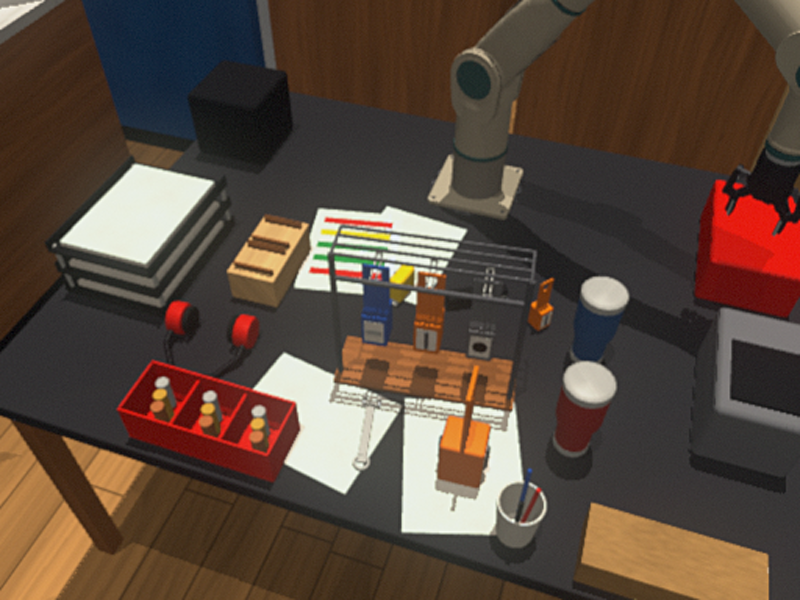

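View pics/top0.png

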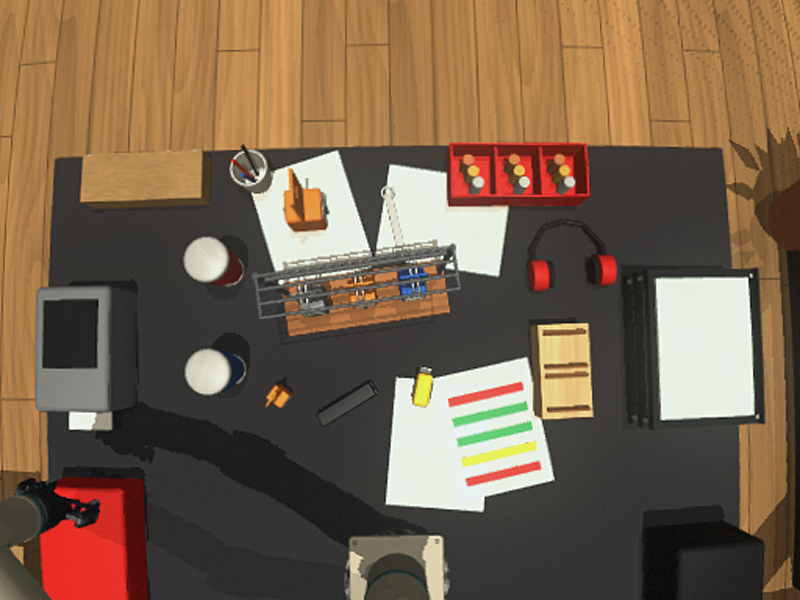

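The scene view shows the orange pack in the middle at about (430,310), the blue pack at (375,305) and the grey pack at (480,340). The rack is at (270,258). The top view shows the stand yawed about 10°, centred near (360,290), and the rack at (563,370). The small orange item at (280,392) and the large one at (305,205) are look-alikes. Next I'll enlarge the stand and rack to measure them.

```bash
python3 - <<'E'
import cv2,pickle
d=pickle.load(open("c0.pkl","rb"))
def crop(n,x0,y0,x1,y1,s):
    im=d[n]["img"][y0:y1,x0:x1,::-1];im=cv2.resize(im,None,fx=s,fy=s,interpolation=cv2.INTER_CUBIC)
    for k in range(x0-x0%10+10,x1,10): cv2.putText(im,str(k),(int((k-x0)*s),8),0,.3,(0,255,255));cv2.line(im,(int((k-x0+.5)*s),10),(int((k-x0+.5)*s),16),(0,255,255))
    for k in range(y0-y0%10+10,y1,10): cv2.putText(im,str(k),(0,int((k-y0)*s)),0,.3,(0,255,255));cv2.line(im,(0,int((k-y0+.5)*s)),(8,int((k-y0+.5)*s)),(0,255,255))
    return im
cv2.imwrite("pics/s1.png",crop("scene",205,142,349,250,5.5))
a=crop("top",155,148,305,220,5.3);cv2.imwrite("pics/t1.png",a)
import numpy as np
a=crop("scene",142,132,202,198,6);b=crop("top",332,202,388,272,6)
h=max(a.shape[0],b.shape[0]);f=lambda q:cv2.copyMakeBorder(q,0,h-q.shape[0],0,0,0)
cv2.imwrite("pics/r1.png",np.hstack([f(a),f(b)]))
E
```

```text
(no output)
```

View pics/s1.png

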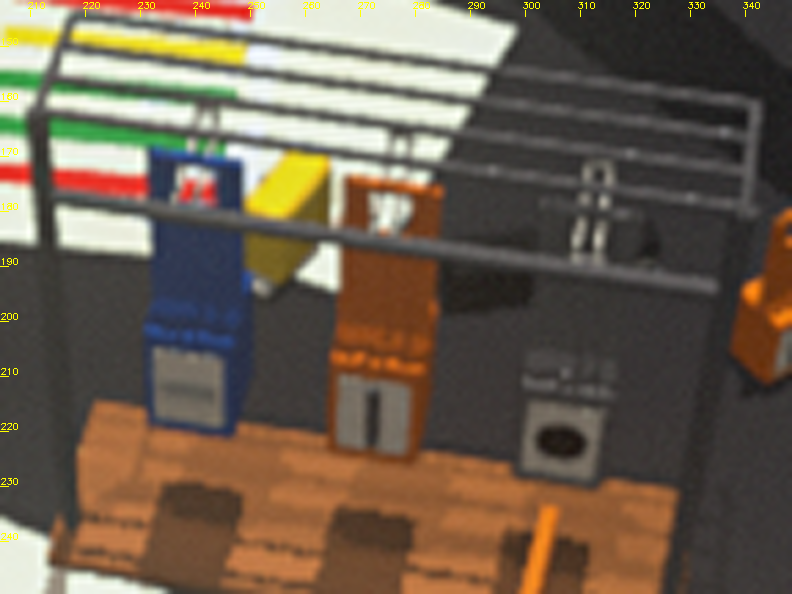

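View pics/t1.png

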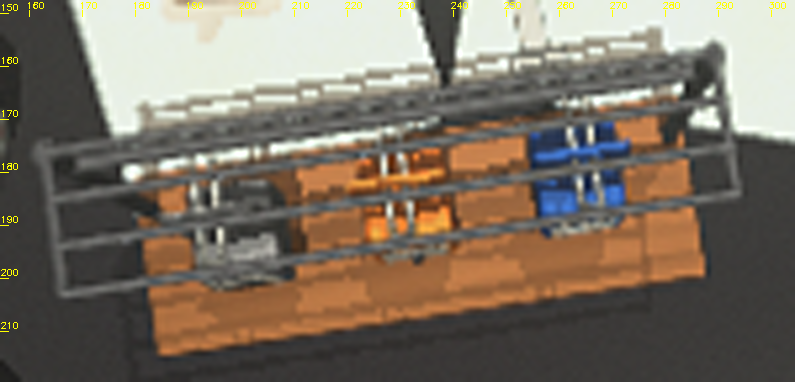

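View pics/r1.png

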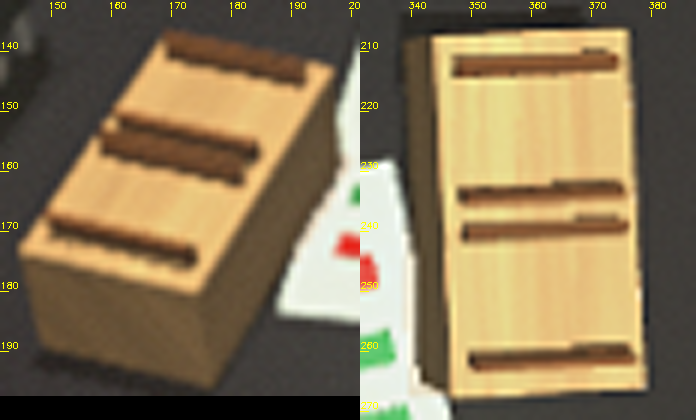

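Both views show the shelf corners, base front edge, pack tops and rack corners clearly. I'll fit the poses from these pixels.

```bash
cat > geo.py <<'E'
import numpy as np,pickle,cv2
from scipy.optimize import least_squares
d=pickle.load(open("c0.pkl","rb"))
def proj(n,P):
    c=d[n];E=np.linalg.inv(c["extrinsics"]);P=np.atleast_2d(P)
    return cv2.projectPoints(P,cv2.Rodrigues(E[:3,:3])[0],E[:3,3],c["mtx"],np.array([c["k1"],0,0,0]))[0][:,0]
def nat(px,o,s): return (np.array(px)+.5)/s-.5+np.array(o)
def tf(x,y,yaw,L):
    L=np.array(L,float);c,s=np.cos(yaw),np.sin(yaw)
    return np.c_[x+c*L[:,0]-s*L[:,1],y+s*L[:,0]+c*L[:,1],L[:,2]]
E
cat > fit.py <<'E'
from geo import *
S=lambda p:("scene",nat(p,(205,142),5.5)); T=lambda p:("top",nat(p,(155,148),5.3))
RS=lambda p:("scene",nat(p,(142,132),6)); RT=lambda p:("top",nat((p[0]-360,p[1]),(332,202),6))
h='h'
st=[(S((75,15)),(-38,-h if 0 else 'n',335)),(S((38,115)),(34,'n',335)),(S((757,103)),(-38,'p',335)),(S((750,210)),(34,'p',335)),
(T((45,150)),(34,'p',335)),(T((65,293)),(-38,'p',335)),(T((738,193)),(-38,'n',335)),(T((715,55)),(34,'n',335)),
(T((158,354)),(-60,180,12)),(T((703,275)),(-60,-180,12)),(S((100,403)),(-60,-180,12)),(S((677,490)),(-60,180,12))]
def run(ob,p0):
    def f(p):
        L=[]
        for (_,l) in ob:
            y={'n':-p[3],'p':p[3]}.get(l[1],0) if isinstance(l[1],str) else l[1]/1e3
            L.append((l[0]/1e3,y,l[2]/1e3+(p[4] if l[2]>50 else 0)))
        W=tf(p[0],p[1],p[2],L)
        return np.concatenate([proj(o[0],w)[0]-o[1] for (o,_),w in zip(ob,W)])
    r=least_squares(f,p0,loss='soft_l1');print(np.round(r.x,4));print(np.round(f(r.x).reshape(-1,2),1).tolist());return r.x
s=run(st,[.6,.1,-.15,.17,0])
rk=[(RS(a),b) for a,b in[((165,33),(-100,-55,80)),((335,68),(-100,55,80)),((20,243),(100,-55,80)),((197,295),(100,55,80))]]+\
 [(RT(a),b) for a,b in[((432,37),(100,55,80)),((628,30),(100,-55,80)),((450,398),(-100,55,80)),((645,388),(-100,-55,80))]]
r=run(rk,[.5,-.4,0,0,0])
# packs: pose in stand frame, x,y free
def pack(ob):
    def f(p):
        W=tf(*s[:3],[(p[0]+a,p[1]+b,c+p[2]) for _,(a,b,c) in ob]);return np.concatenate([proj(o[0],w)[0]-o[1] for (o,_),w in zip(ob,W)])
    q=least_squares(f,[0,0,0],loss='soft_l1');print('pack stand-frame',np.round(q.x,4),np.round(f(q.x).reshape(-1,2),1).tolist(),tf(*s[:3],[(q.x[0],q.x[1],.193)]))
pack([(S((150,150)),(0,-.025,.286)),(S((243,160)),(0,.025,.286)),(T((530,155)),(0,.025,.286)),(T((628,148)),(0,-.025,.286)),(S((147,427)),(.028,-.025,.1)),(S((237,437)),(.028,.025,.1))])
pack([(S((345,178)),(0,-.025,.286)),(S((443,187)),(0,.025,.286)),(T((350,180)),(0,.025,.286)),(T((445,172)),(0,-.025,.286)),(S((328,452)),(.028,-.025,.1)),(S((417,462)),(.028,.025,.1))])
print('slots',tf(*r[:3],[(.045,0,.08),(-.045,0,.08)]))
E
python3 fit.py
```

```text
[0.6271 0.0578 0.1315 0.1699 0.0007]
[[-0.3, 0.0], [-0.2, -0.6], [-0.1, 0.6], [-0.7, 0.0], [-0.2, 0.4], [-0.5, 0.1], [-0.4, 0.0], [-0.3, -0.5], [-0.2, 0.6], [0.6, -0.0], [-1.0, -0.5], [3.7, 0.5]]
[ 0.4586 -0.3632  0.0192  0.      0.    ]
[[0.4, -0.3], [0.1, -0.1], [-0.4, 1.3], [0.1, -0.2], [0.1, -0.3], [-0.0, -0.5], [-0.0, 0.5], [0.2, 0.4]]
pack stand-frame [-0.0001 -0.0988  0.003 ] [[-0.2, -0.6], [0.7, 0.0], [0.7, 0.5], [0.1, -0.8], [0.2, 0.0], [0.1, 0.7]] [[ 0.6399448  -0.04020784  0.193     ]]
pack stand-frame [ 0.0001 -0.0004  0.0041] [[-0.5, -1.0], [-0.2, -0.1], [-0.6, 0.9], [-0.6, -0.2], [-0.5, 0.3], [-0.1, 1.0]] [[0.62727579 0.05737318 0.193     ]]
slots [[ 0.5035637  -0.36238579  0.08      ]
 [ 0.41358028 -0.36411347  0.08      ]]
```

```bash
python3 -m creep '[[[0,0,-0.03],0],[[0,0,-0.03],0]]'; python3 -c "
from station import status
s=status.sense();print({k:s[k] for k in ('time','joints','tcp_pos','tcp_rot')})
from scipy.spatial.transform import Rotation as R;print(R.from_rotvec(s['tcp_rot']).as_matrix())"
```

```text
time: 0.3
tcp_pos: [0.2447, 0.6043, 0.2753]
tcp_rot: [0.601, 3.083, 0.009]
force: [-0.1, 0.3, 0.1]
grip_width: 0.0856
finger_force: 0.0
{'time': 0.3, 'joints': array([-1.25298227,  0.59806113,  0.04086031,  1.47697926, -0.02632022,
        1.06136802, -0.02066059]), 'tcp_pos': array([0.24473533, 0.60426782, 0.2752921 ]), 'tcp_rot': array([0.60077938, 3.08265316, 0.00886094])}
[[-9.26815385e-01  3.75512016e-01  1.99175425e-03]
 [ 3.75517261e-01  9.26799897e-01  5.36068730e-03]
 [ 1.67044858e-04  5.71630557e-03 -9.99983648e-01]]
```

```bash
cat > st.py <<'E'
from station import status
import numpy as np
from scipy.spatial.transform import Rotation as R
s=status.sense();np.set_printoptions(precision=4,suppress=True)
M=R.from_rotvec(s['tcp_rot']).as_matrix()
print(s['time'],'q',s['joints'],'p',s['tcp_pos'],'F',s['force'],'g',s['grip_width'],s['finger_force']);print('cols x,y,z',M.T.tolist().__repr__() if 0 else np.round(M.T,3).tolist())
E
python3 -m creep '[[[0,0.05,0],0],[[0,0.1,0],0],[[0,0.15,0],0],[[0,0.2,0],0],[[0,0.25,0],0],[[0,0.3,0],0],[[0,0.35,0],0],[[0,0.4,0],0],[[0,0.4,0],0],[[0,0.4,0],0]]'; python3 st.py
```

```text
time: 1.3
tcp_pos: [0.3355, 0.7906, 0.2978]
tcp_rot: [-0.619, -3.058, 0.136]
force: [0.3, -1.6, -0.8]
grip_width: 0.0856
finger_force: 0.0
1.3 q [-1.2652  1.2214  1.0702  0.1974 -1.0107  1.9093  0.0864] p [0.3355 0.7906 0.2978] F [ 0.2773 -1.6318 -0.7548] g 0.0855553121801085 0.0
cols x,y,z [[-0.921, 0.389, 0.001], [0.387, 0.918, -0.089], [-0.036, -0.081, -0.996]]
```

```bash
python3 -m creep '[[[0,-0.05,0],0],[[0,-0.1,0],0],[[0,-0.15,0],0],[[0,-0.15,0],0]]'; python3 st.py
```

```text
time: 1.7
tcp_pos: [0.2824, 0.6688, 0.3157]
tcp_rot: [-0.613, -3.063, 0.122]
force: [0.5, 1.7, 0.9]
grip_width: 0.0852
finger_force: 0.0
1.7 q [-1.6279  0.9889  1.2018  1.08   -0.8545  1.6333  0.5152] p [0.2824 0.6688 0.3157] F [0.5144 1.7287 0.9062] g 0.08515733457377779 0.0
cols x,y,z [[-0.923, 0.385, 0.0], [0.383, 0.92, -0.079], [-0.031, -0.073, -0.997]]
```

```bash
python3 -m creep '[[[0,0,-0.05],0],[[0,0,-0.1],0],[[0,0,-0.15],0],[[0,0,-0.2],0],[[0,0,-0.25],0],[[0,0,-0.3],0],[[0,0,-0.35],0],[[0,0,-0.4],0]]'; python3 st.py
```

```text
time: 2.5
tcp_pos: [0.2814, 0.6661, 0.537]
tcp_rot: [-0.615, -3.066, 0.087]
force: [0.9, 0.4, -0.5]
grip_width: 0.0852
finger_force: 0.0
2.5 q [-1.2395  0.7579  0.1371  0.4646 -0.1021  1.9795 -0.0003] p [0.2814 0.6661 0.537 ] F [ 0.9459  0.3784 -0.4525] g 0.08520703048445795 0.0
cols x,y,z [[-0.923, 0.386, 0.002], [0.385, 0.921, -0.057], [-0.024, -0.052, -0.998]]
```

```bash
python3 -m creep '[[[0,0,-0.1],0],[[0,0,-0.1],0],[[0,0,-0.1],0],[[0,0,-0.1],0]]'; python3 st.py;  python3 -m creep '[[[0,0,-0.5],0],[[0,0,-0.5],0],[[0,0,-0.5],0],[[0,0,-0.5],0]]'; python3 st.py
```

```text
time: 2.9
tcp_pos: [0.2716, 0.6401, 0.6038]
tcp_rot: [0.624, 3.065, 0.043]
force: [0.7, 0.4, -1.1]
grip_width: 0.0856
finger_force: 0.0
2.9 q [-1.1925  0.6501 -0.0844  0.4839  0.0673  1.9798 -0.0623] p [0.2716 0.6401 0.6038] F [ 0.6684  0.4289 -1.0539] g 0.08556239991409656 0.0
cols x,y,z [[-0.92, 0.391, -0.008], [0.391, 0.92, 0.03], [0.019, 0.024, -1.0]]
time: 3.3
tcp_pos: [0.242, 0.5776, 0.6731]
tcp_rot: [0.613, 3.06, 0.123]
force: [0.8, 0.3, -0.6]
grip_width: 0.0855
finger_force: 0.0
3.3 q [-1.2661  0.4879  0.1234  0.5951 -0.0617  1.98   -0.011 ] p [0.242  0.5776 0.6731] F [ 0.7614  0.2923 -0.5584] g 0.08545936010842889 0.0
cols x,y,z [[-0.923, 0.385, -0.002], [0.384, 0.92, 0.081], [0.033, 0.074, -0.997]]
```

```bash
cat > kin.py <<'E'
import numpy as np
from scipy.optimize import least_squares
from scipy.spatial.transform import Rotation as R
D=[([-1.25179658,.62934771,.03839295,1.518373,-.02697835,.99628591,-.02001387],[.24371857,.60192765,.24138555],[-.600595133,-3.08329240,.0029293840]),
([-1.25298227,.59806113,.04086031,1.47697926,-.02632022,1.06136802,-.02066059],[.24473533,.60426782,.2752921],[.60077938,3.08265316,.00886094]),
([-1.2652,1.2214,1.0702,.1974,-1.0107,1.9093,.0864],[.3355,.7906,.2978],[-.619,-3.058,.136]),
([-1.6279,.9889,1.2018,1.08,-.8545,1.6333,.5152],[.2824,.6688,.3157],[-.613,-3.063,.122]),
([-1.2395,.7579,.1371,.4646,-.1021,1.9795,-.0003],[.2814,.6661,.537],[-.615,-3.066,.087]),
([-1.1925,.6501,-.0844,.4839,.0673,1.9798,-.0623],[.2716,.6401,.6038],[.624,3.065,.043]),
([-1.2661,.4879,.1234,.5951,-.0617,1.98,-.011],[.242,.5776,.6731],[.613,3.06,.123])]
def fk(p,q):
    off,d0,l1,l2,l3,a,b,c,psi=p
    s=np.sign
    A=lambda ax,t:R.from_euler(ax,t)
    r=A('z',off+q[0]);P=np.array([0,0,d0])
    r=r*A('y',q[1])*A('z',S[0]*q[2]);P=P+r.apply([a,0,l1])
    r=r*A('y',q[3]);P=P+r.apply([b,0,0])
    r=r*A('z',S[1]*q[4]);P=P+r.apply([0,0,l2])
    r=r*A('y',q[5]);P=P+r.apply([c,0,0])
    r=r*A('z',S[2]*q[6]+psi);P=P+r.apply([0,0,l3]);return P,r
import itertools
def fit():
    global S;best=None
    for S in itertools.product([1,-1],repeat=3):
        for psi in(0,1.57,3.14,-1.57):
            f=lambda p:np.concatenate([np.r_[fk(p,q)[0]-x,.3*(R.from_rotvec(w)*fk(p,q)[1].inv()).as_rotvec()] for q,x,w in D])
            r=least_squares(f,[2.44,.35,.4,.4,.25,0,0,0,psi])
            if best is None or r.cost<best[0]: best=(r.cost,S,r.x)
    S=best[1];return best
if __name__=="__main__":
    b=fit();np.set_printoptions(precision=4,suppress=True);print(b[0],b[1],b[2]);p=b[2]
    for q,x,w in D:print(fk(p,q)[0]-x)
    # reachability in plane, tilts for grasp & place radii
    off=p[0]
    lo=[-.37,-1.25,.18,-1.1,.23];hi=[2.12,1.32,2.47,4.24,1.98]
    for th in(.5,.6,.7,.8):
        for Rr,z in((.55,.16),(.6,.16),(.65,.16),(.5,.2),(.62,.14),(.55,.14),(.5,.5),(.6,.4)):
            def f(q):
                P,r=fk(p,[-off,q[0],0,q[1],0,q[2],0]);v=r.apply([0,0,1]);return np.r_[P[0]-Rr,P[2]-z,.3*(np.arctan2(v[0],-v[2])-th)]
            r=least_squares(f,[.6,1.2,.6],bounds=([lo[0],lo[2],lo[4]],[hi[0],hi[2],hi[4]]));print(th,Rr,z,r.x,'OK' if r.cost<1e-6 else r.cost)
E
python3 kin.py
```

```text
0.0006788016749334121 (1, 1, 1) [ 2.3902  0.3841  0.5492  0.3841  0.39   -0.0173 -0.0065 -0.0164 -4.6761]
[ 0.0154 -0.0054  0.003 ]
[ 0.0152 -0.0053  0.0028]
[-0.0043  0.0057 -0.0095]
[-0.0104  0.0013 -0.0129]
[-0.0066 -0.0037  0.0058]
[-0.01   -0.0001  0.0074]
[ 0.0019 -0.0017  0.0034]
0.5 0.55 0.16 [0.4652 2.1449 0.23  ] 0.0022273974153920184
0.5 0.6 0.16 [0.5267 2.0564 0.23  ] 0.0016196403505869905
0.5 0.65 0.16 [0.5854 1.9675 0.23  ] 0.0010793147971010287
0.5 0.5 0.2 [0.3158 2.2624 0.23  ] 0.0016472812746251468
0.5 0.62 0.14 [0.5871 2.0063 0.23  ] 0.0017988376257927468
0.5 0.55 0.14 [0.5053 2.1295 0.23  ] 0.002798699920216026
0.5 0.5 0.5 [-0.1033  1.9388  0.8061] OK
0.5 0.6 0.4 [0.1549 1.9653 0.5214] OK
0.6 0.55 0.16 [0.4458 2.1441 0.23  ] 0.004372825868240561
0.6 0.6 0.16 [0.5115 2.0534 0.23  ] 0.003531401026799023
0.6 0.65 0.16 [0.5735 1.9629 0.23  ] 0.002727092823484342
0.6 0.5 0.2 [0.2895 2.2644 0.23  ] 0.003487659572839261
0.6 0.62 0.14 [0.5737 2.0025 0.23  ] 0.003807607576221858
0.6 0.55 0.14 [0.4864 2.1284 0.23  ] 0.005167206439149518
0.6 0.5 0.5 [-0.1541  2.0364  0.6593] 
[... 226 characters left out ...]
[0.2622 2.2673 0.23  ] 0.0060085206564619255
0.7 0.62 0.14 [0.5602 1.9989 0.23  ] 0.006562048315661281
0.7 0.55 0.14 [0.4672 2.1277 0.23  ] 0.00825671951202991
0.7 0.5 0.5 [-0.1976  2.1347  0.5044] OK
0.7 0.6 0.4 [0.1029 2.1366 0.23  ] 4.384750686406937e-05
0.8 0.55 0.16 [0.4055 2.1437 0.23  ] 0.010815185873816677
0.8 0.6 0.16 [0.4803 2.0485 0.23  ] 0.009566074988044414
0.8 0.65 0.16 [0.5494 1.9542 0.23  ] 0.008277903290783597
0.8 0.5 0.2 [0.2338 2.2709 0.23  ] 0.009207837244233887
0.8 0.62 0.14 [0.5465 1.9956 0.23  ] 0.010062920521696127
0.8 0.55 0.14 [0.4475 2.1275 0.23  ] 0.012067244998373094
0.8 0.5 0.5 [-0.2315  2.2338  0.3393] OK
0.8 0.6 0.4 [0.0848 2.1346 0.23  ] 0.0006544227277884011
```

```bash
python3 -m creep '[[[-0.037,-0.031,0.001],-0.045],[[-0.074,-0.062,0.002],-0.09],[[-0.111,-0.094,0.003],-0.135],[[-0.148,-0.125,0.004],-0.18],[[-0.185,-0.156,0.005],-0.225],[[-0.222,-0.187,0.007],-0.27],[[-0.258,-0.218,0.008],-0.315],[[-0.295,-0.25,0.009],-0.36],[[-0.332,-0.281,0.01],-0.4],[[-0.37,-0.312,0.011],-0.45],[[-0.406,-0.343,0.012],-0.49],[[-0.443,-0.375,0.013],-0.527]]'; python3 st.py
```

```text
time: 4.5
tcp_pos: [0.5084, 0.0618, 0.6292]
tcp_rot: [-0.208, 3.097, 0.112]
force: [-0.0, 0.4, -0.0]
grip_width: 0.0854
finger_force: 0.0
4.5 q [-0.3589  0.234   0.3357  1.1225 -0.1525  1.7619  1.64  ] p [0.5084 0.0618 0.6292] F [-0.0026  0.4267 -0.0146] g 0.08536016683505894 0.0
cols x,y,z [[-0.99, -0.132, -0.041], [-0.135, 0.988, 0.069], [0.031, 0.074, -0.997]]
```

```bash
sed -i "s/A('z',off+q\[0\])/A('z',off-q[0])/; s/\[2.44,.35/[0,.35/; s/\[-off,q\[0\]/[off,q[0]/" kin.py
sed -i "s/^(\[-1.2661/([-.3589,.234,.3357,1.1225,-.1525,1.7619,1.64],[.5084,.0618,.6292],[-.208,3.097,.112]),\n&/" kin.py; python3 kin.py | head -70
```

```text
0.00023862686235550106 (-1, -1, -1) [-0.0384  0.3375  0.5485  0.3838  0.3356 -0.0068 -0.0044 -0.0092  1.5324]
[-0.0025  0.0016  0.0024]
[-0.0025  0.0015  0.0024]
[ 0.006   0.0003 -0.0074]
[ 0.0085 -0.004  -0.0097]
[-0.0017 -0.002   0.0041]
[-0.0025 -0.0035  0.006 ]
[-0.0008  0.0076 -0.0005]
[-0.005  -0.0009  0.0028]
0.5 0.55 0.16 [0.4786 2.1165 0.23  ] 0.0019324607433721492
0.5 0.6 0.16 [0.5395 2.0256 0.23  ] 0.0013193540408469365
0.5 0.65 0.16 [0.5981 1.9341 0.23  ] 0.0007972691433104379
0.5 0.5 0.2 [0.3347 2.2316 0.23  ] 0.001437644091676984
0.5 0.62 0.14 [0.5984 1.976  0.23  ] 0.0014674442086685692
0.5 0.55 0.14 [0.5169 2.1028 0.23  ] 0.0024754793414811923
0.5 0.5 0.5 [-0.0624  1.8931  0.8109] OK
0.5 0.6 0.4 [0.1885 1.9039 0.5492] OK
0.6 0.55 0.16 [0.4606 2.113  0.23  ] 0.003936914968992916
0.6 0.6 0.16 [0.5255 2.0202 0.23  ] 0.003063798165308761
0.6 0.65 0.16 [0.5872 1.927  0.23  ] 0.0022513653686625727
0.6 0.5 0.2 [0.3107 2.2305 0.23  ] 0.00316674820209457
0.6 0.62 0.14 [0.5861 1.9698 0.23  ] 0.003299584736916703
0.6 0.55 0.14 [0.4995 2.0991 0.23  ] 0.004703265760077526
0.6 0.5 
[... 254 characters left out ...]
.2 [0.2861 2.2301 0.23  ] 0.005570352175181838
0.7 0.62 0.14 [0.5738 1.9638 0.23  ] 0.005865827033643249
0.7 0.55 0.14 [0.4817 2.0958 0.23  ] 0.007641659123203324
0.7 0.5 0.5 [-0.1429  2.067   0.5175] OK
0.7 0.6 0.4 [0.1404 2.0783 0.23  ] 2.865797793763563e-06
0.8 0.55 0.16 [0.4239 2.1071 0.23  ] 0.0100688812654174
0.8 0.6 0.16 [0.4972 2.0102 0.23  ] 0.00873180324276878
0.8 0.65 0.16 [0.5656 1.9133 0.23  ] 0.007380321948858529
0.8 0.5 0.2 [0.2608 2.2303 0.23  ] 0.008648313069610248
0.8 0.62 0.14 [0.5614 1.958  0.23  ] 0.009167425738619513
0.8 0.55 0.14 [0.4638 2.0929 0.23  ] 0.011291548957868859
0.8 0.5 0.5 [-0.1721  2.1545  0.3593] OK
0.8 0.6 0.4 [0.1249 2.0732 0.23  ] 0.0004239423110675905
```

```bash
python3 -m creep '[[[0,-0.04,-0.05],0],[[0,-0.07,-0.1],0],[[0,-0.07,-0.15],0],[[0,-0.07,-0.2],0],[[0,-0.07,-0.25],0],[[0,-0.07,-0.3],0],[[0,-0.07,-0.35],0],[[0,-0.07,-0.4],0],[[0,-0.07,-0.45],0],[[0,-0.07,-0.5],0]]'; python3 st.py
```

```text
time: 5.5
tcp_pos: [0.4644, -0.0136, 0.7311]
tcp_rot: [-0.199, 3.043, 0.108]
force: [-0.5, -0.3, -0.2]
grip_width: 0.0853
finger_force: 0.0
5.5 q [ 0.0933  0.1813 -0.0985  0.8939 -0.0637  1.9805  1.6709] p [ 0.4644 -0.0136  0.7311] F [-0.4769 -0.3475 -0.2267] g 0.08525119697277354 0.0
cols x,y,z [[-0.987, -0.127, -0.095], [-0.133, 0.989, 0.064], [0.085, 0.076, -0.993]]
```

```bash
cat > ik.py <<'E'
import kin,numpy as np
from kin import *
b=fit();p=b[2];kin.S=b[1]
lo=np.array([-3.06,-.37,-1.25,.18,-1.1,.23,-2.94]);hi=np.array([3.06,2.12,1.32,2.47,4.24,1.98,2.94])
def rot(T,az): 
    z=np.array([np.sin(T)*np.cos(az),np.sin(T)*np.sin(az),-np.cos(T)]);y=np.array([-np.sin(az),np.cos(az),0]);x=np.cross(y,z);return R.from_matrix(np.c_[x,y,z])
def solve(P,Rt,q0):
    f=lambda q:np.r_[fk(p,q)[0]-P,.3*(Rt*fk(p,q)[1].inv()).as_rotvec()]
    return least_squares(f,np.clip(q0,lo+1e-3,hi-1e-3),bounds=(lo,hi))
if __name__=="__main__":
    np.set_printoptions(precision=2,suppress=True)
    q0=np.array([.09,.18,-.1,.89,-.06,1.97,1.67]);rng=np.random.default_rng(0)
    for T in(.5,.7,.9,1.2,1.5):
      for nm,P,az in(('or',(.61,.055,.15),.13),('bl',(.62,-.045,.15),.13),('back',(.49,-.362,.16),.06),('front',(.4,-.364,.16),.06)):
        out=[]
        for k in range(12):
            r=solve(np.array(P),rot(T,az),q0+ (0 if k==0 else 1)*rng.normal(0,1,7)*[.5,.5,.8,.5,1.5,.6,1])
            if r.cost<1e-6: out.append((np.abs(r.x-q0).sum(),r.x))
        print(T,nm,len(out),*( [min(out,key=lambda o:o[0])[1]] if out else []))
E
python3 ik.py
```

```text
0.5 or 8 [ 0.27  0.65 -0.53  2.15  1.93  0.29 -0.26]
0.5 bl 9 [ 0.54  0.69 -0.62  2.12  1.84  0.25  0.04]
0.5 back 4 [ 1.35  0.77 -0.83  2.05  0.8   0.23  1.65]
0.5 front 8 [ 1.59  0.77 -0.95  2.18  0.95  0.23  1.62]
0.7 or 8 [ 0.57  0.91 -1.05  2.31  2.28  0.84 -0.44]
0.7 bl 8 [ 0.76  0.86 -0.95  2.26  2.41  0.6  -0.39]
0.7 back 6 [ 1.58  0.98 -1.11  2.13  1.73  0.25  0.88]
0.7 front 8 [ 1.79  0.98 -1.15  2.25  1.68  0.23  1.04]
0.9 or 8 [ 0.21  0.78 -0.45  2.44  2.96  0.95 -1.22]
0.9 bl 6 [ 0.91  1.19 -1.24  2.39  2.58  1.02 -0.27]
0.9 back 7 [ 1.71  1.2  -1.25  2.2   2.25  0.32  0.56]
0.9 front 7 [ 1.91  1.19 -1.25  2.3   2.16  0.25  0.75]
1.2 or 0
1.2 bl 0
1.2 back 2 [ 1.82  1.45 -1.25  2.24  3.05  0.3   0.06]
1.2 front 1 [ 1.89  1.19 -0.92  2.32  4.23  0.42 -1.11]
1.5 or 0
1.5 bl 7 [ 0.82  1.51 -0.73  2.47  3.73  1.6  -0.58]
1.5 back 2 [ 1.88  1.66 -1.16  2.21  4.04  0.35 -0.67]
1.5 front 0
```

```bash
python3 -m creep '[[[0,0,-0.5],0],[[0,0,-0.5],0],[[0,0,-0.5],0],[[0,0,-0.5],0],[[0,0,-0.5],0],[[0,0,-0.5],0],[[0,0,-0.5],0],[[0,0,-0.5],0],[[0,0,-0.5],0],[[0,0,-0.5],0],[[0,0,-0.5],0],[[0,0,-0.5],0]]'; python3 st.py
```

```text
time: 6.7
tcp_pos: [0.4078, -0.0179, 0.7584]
tcp_rot: [-0.192, 2.99, 0.103]
force: [0.6, 0.1, 0.4]
grip_width: 0.0855
finger_force: 0.0
6.7 q [ 0.2933  0.0717 -0.2915  0.9527 -0.0626  1.9806  1.6738] p [ 0.4078 -0.0179  0.7584] F [0.5877 0.1267 0.368 ] g 0.08550839030260853 0.0
cols x,y,z [[-0.982, -0.122, -0.147], [-0.132, 0.99, 0.059], [0.138, 0.077, -0.987]]
```

```bash
python3 -m creep '[[[0,0,-0.2],0]]'|grep -e time -e rot; python3 -m creep '[[[0,0,-0.2],0]]'|grep -e time -e rot;python3 -m creep '[[[0,0,-0.2],0]]'|grep -e time -e rot; python3 -m creep '[[[0,0,-0.2],0]]'|grep -e time -e rot; python3 st.py;python3 -m creep '[[[0,0.0,-0.2],0],[[0,0,-0.2],0]]'|grep -e time -e rot; python3 -m creep '[[[0,0.0,-0.2],0],[[0,0,-0.2],0]]'|grep -e time -e rot;python3 st.py
```

```text
time: 6.8
tcp_rot: [-0.188, 2.958, 0.101]
time: 6.9
tcp_rot: [-0.184, 2.917, 0.096]
time: 7.0
tcp_rot: [-0.178, 2.879, 0.09]
time: 7.1
tcp_rot: [-0.166, 2.853, 0.082]
7.1 q [ 0.2714 -0.019  -0.1885  0.9049 -0.1074  1.9808  1.7131] p [ 0.3735 -0.0238  0.812 ] F [ 0.4155  0.3993 -0.4752] g 0.08539032291283359 0.0
cols x,y,z [[-0.954, -0.106, -0.281], [-0.122, 0.992, 0.04], [0.275, 0.072, -0.959]]
time: 7.3
tcp_rot: [-0.169, 2.823, 0.076]
time: 7.5
tcp_rot: [-0.173, 2.773, 0.073]
7.5 q [-0.1867 -0.0995  0.1969  0.8995 -0.0633  1.981   1.6722] p [ 0.3408 -0.0212  0.8414] F [-0.4205  1.0733  1.0187] g 0.08536684880649029 0.0
cols x,y,z [[-0.928, -0.111, -0.357], [-0.129, 0.991, 0.029], [0.35, 0.073, -0.934]]
```

```bash
for i in 1; do python3 -m creep '[[[-0.08,0,-0.18],0]]'; python3 -m creep '[[[-0.08,0,-0.18],0]]';python3 -m creep '[[[-0.08,0,-0.18],0]]'; python3 -m creep '[[[-0.09,0,-0.18],0]]';  python3 -m creep '[[[-0.09,0,-0.18],0]]'; done |grep -e time -e rot -e pos; python3 st.py
```

```text
time: 7.6
tcp_pos: [0.3464, -0.0203, 0.8562]
tcp_rot: [-0.166, 2.737, 0.07]
time: 7.7
tcp_pos: [0.3518, -0.0194, 0.8713]
tcp_rot: [-0.161, 2.7, 0.067]
time: 7.8
tcp_pos: [0.3543, -0.0185, 0.8865]
tcp_rot: [-0.156, 2.663, 0.064]
time: 7.9
tcp_pos: [0.3565, -0.0175, 0.902]
tcp_rot: [-0.151, 2.625, 0.062]
time: 8.0
tcp_pos: [0.357, -0.0165, 0.9171]
tcp_rot: [-0.148, 2.587, 0.06]
8.0 q [-0.136  -0.0728  0.155   0.6864 -0.079   1.9806  1.6547] p [ 0.357  -0.0165  0.9171] F [ 1.0626 -0.0604  0.4501] g 0.08508497664031965 0.0
cols x,y,z [[-0.847, -0.093, -0.524], [-0.117, 0.993, 0.013], [0.519, 0.072, -0.852]]
```

```bash
for i in 1; do python3 -m creep '[[[-0.1,0,-0.16],0]]'; python3 -m creep '[[[-0.1,0,-0.16],0]]';python3 -m creep '[[[-0.1,0,-0.16],0]]'; python3 -m creep '[[[-0.1,0,-0.16],0]]';  python3 -m creep '[[[-0.1,0,-0.16],0]]'; done |grep -e rot; python3 st.py
```

```text
tcp_rot: [-0.144, 2.548, 0.058]
tcp_rot: [-0.14, 2.511, 0.056]
tcp_rot: [-0.137, 2.474, 0.055]
tcp_rot: [-0.133, 2.436, 0.054]
tcp_rot: [-0.13, 2.398, 0.053]
8.5 q [-0.0267 -0.0578  0.0647  0.482  -0.106   1.9807  1.6387] p [ 0.3518 -0.0109  0.9923] F [ 0.2515  0.9386 -0.0301] g 0.08561465631377779 0.0
cols x,y,z [[-0.734, -0.079, -0.674], [-0.109, 0.994, 0.001], [0.67, 0.074, -0.738]]
```

```bash
cat > go.py <<'E'
# usage: go.py X Y Z [yaw_target of tool y normal] -> tool-frame shift to world target from measured pose
import sys;exec(open('st.py').read())
t=np.array([float(v) for v in sys.argv[1:4]]);d=M.T@(t-s['tcp_pos'])
print('SHIFT',np.round(d,4),'rows',np.linalg.norm(d)/.05, 'y-yaw',np.arctan2(-M[0,1],M[1,1]),'tilt',np.arccos(-M[2,2]),'az',np.arctan2(M[1,2],M[0,2]))
E
python3 -m creep '[[[0.022,0.002,0.044],0],[[0.044,0.004,0.087],0],[[0.066,0.006,0.131],0],[[0.088,0.009,0.175],0],[[0.11,0.011,0.219],0],[[0.132,0.013,0.262],0],[[0.154,0.015,0.306],0],[[0.176,0.017,0.35],0],[[0.198,0.02,0.393],0],[[0.22,0.022,0.437],0],[[0.244,0.024,0.48],0],[[0.244,0.024,0.48],0]]'; python3 go.py .5 .04 .144
```

```text
time: 9.7
tcp_pos: [0.4885, 0.0291, 0.4656]
tcp_rot: [-0.131, 2.411, 0.052]
force: [-0.2, 0.0, 0.4]
grip_width: 0.0853
finger_force: 0.0
9.7 q [-0.0359 -0.1391 -0.0723  2.1746 -0.0258  0.3782  1.5882] p [0.4885 0.0291 0.4656] F [-0.2176  0.0275  0.364 ] g 0.08527607205212277 0.0
cols x,y,z [[-0.742, -0.08, -0.665], [-0.109, 0.994, 0.002], [0.661, 0.073, -0.747]]
SHIFT [0.2045 0.0091 0.2486] rows 6.440547424744337 y-yaw 0.10889545666107552 tilt 0.72764994461608 az 0.11061433030491372
```

```bash
python3 go.py .45 -.22 .40|tail -1
```

```text
SHIFT [ 0.0922 -0.2435  0.0053] rows 5.209249329870064 y-yaw 0.10889545666107552 tilt 0.72764994461608 az 0.11061433030491372
```

```bash
python3 -m creep '[[[0.01,-0.045,0.001],0],[[0.025,-0.09,0.002],0],[[0.043,-0.135,0.003],0],[[0.062,-0.18,0.004],0],[[0.08,-0.22,0.005],0],[[0.092,-0.243,0.005],0],[[0.092,-0.243,0.005],0]]'>/dev/null; python3 go.py .46 -.2 .22
```

```text
10.4 q [-0.6456 -0.0971  1.2055  2.2169 -0.8048  0.4988  2.8912] p [ 0.457  -0.1806  0.4213] F [-0.7439 -1.0447  0.0986] g 0.085293128852468 0.0
cols x,y,z [[-0.737, -0.077, -0.671], [-0.105, 0.995, 0.001], [0.668, 0.071, -0.741]]
SHIFT [ 0.1344 -0.0198  0.1499] rows 4.045947379637324 y-yaw 0.1048034637876275 tilt 0.7359232677406967 az 0.1054723255085862
```

```bash
python3 -m creep '[[[0,0,0],-0.15],[[0,0,0],-0.3],[[0,0,0],-0.45],[[0,0,0],-0.6],[[0,0,0],-0.75],[[0,0,0],-0.9]]'>/dev/null; python3 go.py .46 -.2 .22
```

```text
11.0 q [-0.9642 -0.3509  1.2447  2.2181  0.035   0.3619  2.9327] p [ 0.4572 -0.1795  0.4222] F [ 0.462   0.0698 -0.7943] g 0.08520239075830636 0.0
cols x,y,z [[-0.371, -0.831, -0.416], [-0.644, 0.552, -0.529], [0.669, 0.072, -0.74]]
SHIFT [0.1    0.0938 0.1501] rows 4.0653772248911 y-yaw 0.8621862827102179 tilt 0.73760579702446 az 0.10672934538232272
```

```bash
python3 -m creep '[[[0,0,0],-0.15],[[0,0,0],-0.3],[[0,0,0],-0.45],[[0,0,0],-0.6],[[0,0,0],-0.75],[[0,0,0],-0.9]]'>/dev/null; python3 go.py .46 -.2 .22
```

```text
11.6 q [-1.1047 -0.3741  1.21    2.3148  0.7828  0.2699  2.9415] p [ 0.4693 -0.1515  0.4004] F [-1.2235 -0.9178 -0.6031] g 0.085585414152411 0.0
cols x,y,z [[0.195, -0.965, 0.173], [-0.7, -0.261, -0.665], [0.687, 0.009, -0.726]]
SHIFT [0.0137 0.1391 0.1243] rows 3.7409096863299585 y-yaw 1.9280869719471099 tilt 0.7577638355487902 az 0.01248937444609875
```

```bash
cat > emu.py <<'E'
# emulate: local IK from present joints to target pose(s)
import sys;exec(open('st.py').read())
import ik,kin
from ik import *
q=s['joints'];P0,R0=fk(p,q);print('model err',P0-s['tcp_pos'],(R.from_rotvec(s['tcp_rot'])*R0.inv()).as_rotvec())
Rc=R.from_rotvec(s['tcp_rot'])
for tgt,roll in eval(sys.argv[1]):
    Rt=Rc*R.from_euler('z',roll);best=None;rng=np.random.default_rng(1)
    sols=[]
    for k in range(40):
        r=solve(np.array(tgt),Rt,q+(k>0)*rng.normal(0,1,7)*[.6,.4,.9,.3,.9,.3,.9])
        if r.cost<1e-7: sols.append(r.x)
    sols.sort(key=lambda x:np.abs(x-q).max());print(tgt,roll,len(sols));[print('   ',x) for x in sols[:3]]
E
python3 emu.py '[((.47,-.1,.4),0),((.47,0,.35),0),((.47,0,.3),0),((.47,0,.25),0),((.47,-.1,.35),.9),((.47,0,.3),.9),((.47,0,.3),1.8)]'
```

```text
11.6 q [-1.1047 -0.3741  1.21    2.3148  0.7828  0.2699  2.9415] p [ 0.4693 -0.1515  0.4004] F [-1.2235 -0.9178 -0.6031] g 0.085585414152411 0.0
cols x,y,z [[0.195, -0.965, 0.173], [-0.7, -0.261, -0.665], [0.687, 0.009, -0.726]]
model err [-0.0117  0.0102  0.0065] [ 0.0264 -0.0002  0.0105]
(0.47, -0.1, 0.4) 0 39
    [-1.191  -0.3247  1.2262  2.3335  0.8621  0.2301  2.7702]
    [-1.191  -0.3247  1.2263  2.3335  0.8622  0.23    2.7702]
    [-1.191  -0.3247  1.2262  2.3335  0.8622  0.23    2.7702]
(0.47, 0, 0.35) 0 0
(0.47, 0, 0.3) 0 0
(0.47, 0, 0.25) 0 0
(0.47, -0.1, 0.35) 0.9 0
(0.47, 0, 0.3) 0.9 0
(0.47, 0, 0.3) 1.8 0
```

```bash
python3 go.py .40 -.02 .75|tail -1; python3 emu.py '[((.40,-.02,.75),0),((.46,.0,.5),0),((.47,0,.4),0)]'|tail -12
```

```text
SHIFT [-0.0798 -0.2184 -0.3004] rows 7.597349351051748 y-yaw 1.9280869719471099 tilt 0.7577638355487902 az 0.01248937444609875
cols x,y,z [[0.195, -0.965, 0.173], [-0.7, -0.261, -0.665], [0.687, 0.009, -0.726]]
model err [-0.0117  0.0102  0.0065] [ 0.0264 -0.0002  0.0105]
(0.4, -0.02, 0.75) 0 1
    [ 0.5856 -0.3686 -0.2129  1.5653 -0.3748  1.2349 -2.5212]
(0.46, 0.0, 0.5) 0 40
    [-1.0883 -0.3698  0.6899  2.1653  0.7723  0.6392  2.5789]
    [-1.0881 -0.3698  0.6898  2.1653  0.7721  0.6391  2.5791]
    [-1.0871 -0.3695  0.6894  2.1653  0.7713  0.6387  2.58  ]
(0.47, 0, 0.4) 0 40
    [-1.0827 -0.1843  0.9092  2.3653  1.0167  0.23    2.3593]
    [-1.0831 -0.1844  0.9096  2.3653  1.0172  0.23    2.3589]
    [-1.0833 -0.1844  0.9097  2.3653  1.0173  0.23    2.3588]
```

```bash
cat > path.py <<'E'
import sys;exec(open('st.py').read())
import ik
from ik import *
np.set_printoptions(precision=2,suppress=True)
Rc=R.from_rotvec(s['tcp_rot'])
def step(q,P,Rt):
    f=lambda x:np.r_[fk(p,x)[0]-P,.3*(Rt*fk(p,x)[1].inv()).as_rotvec(),.003*(x-q)]
    r=least_squares(f,np.clip(q,lo+1e-3,hi-1e-3),bounds=(lo,hi));return r.x
def follow(q,wps,n=10,show=1):
    P,Rr=fk(p,q);roll=0
    for t,ro in wps:
        t=np.array(t)
        for k in range(1,n+1):
            q=step(q,P+(t-P)*k/n,Rc*R.from_euler('z',roll+(ro-roll)*k/n))
        e=np.linalg.norm(fk(p,q)[0]-t);eo=np.linalg.norm((Rc*R.from_euler('z',ro)*fk(p,q)[1].inv()).as_rotvec())
        if show:print(t,ro,q,'err %.3f %.3f'%(e,eo))
        P,roll=t,ro
    return q
if __name__=="__main__":
    for w in eval(sys.argv[1]): print('--');follow(s['joints'],w)
    if len(sys.argv)>2:
        rng=np.random.default_rng(0)
        for t,ro in eval(sys.argv[2]):
            S_=[]
            for k in range(60):
                r=solve(np.array(t),Rc*R.from_euler('z',ro),rng.uniform(np.maximum(lo,-2),np.minimum(hi,3)))
                if r.cost<1e-7:S_.append(r.x)
            print('all',t,ro,len(S_));[print('   ',x) for x in sorted(S_,key=lambda x:x[4])[::max(1,len(S_)//6)]]
E
python3 path.py '[[((.46,0,.5),0),((.47,0,.4),0),((.48,0,.3),0),((.5,.04,.2),0),((.5,.04,.15),0)],[((.46,0,.5),0),((.46,0,.5),.9),((.46,0,.5),1.8),((.47,0,.4),1.8),((.48,0,.3),1.8),((.5,.04,.15),1.8)],[((.46,0,.5),0),((.47,0,.4),0),((.48,0,.35),.9),((.5,.04,.25),1.4),((.5,.04,.15),1.8)]]' '[((.5,.04,.15),1.8),((.5,.04,.15),1.8-3.14),((.5,.04,.3),1.8)]'
```

```text
11.6 q [-1.1047 -0.3741  1.21    2.3148  0.7828  0.2699  2.9415] p [ 0.4693 -0.1515  0.4004] F [-1.2235 -0.9178 -0.6031] g 0.085585414152411 0.0
cols x,y,z [[0.195, -0.965, 0.173], [-0.7, -0.261, -0.665], [0.687, 0.009, -0.726]]
--
[0.46 0.   0.5 ] 0 [-0.93 -0.33  0.61  2.17  0.65  0.57  2.7 ] err 0.000 0.000
[0.47 0.   0.4 ] 0 [-1.08 -0.18  0.91  2.36  1.01  0.23  2.36] err 0.000 0.000
[0.48 0.   0.3 ] 0 [-1.52 -0.14  1.32  2.47  1.71  0.23  1.62] err 0.052 0.037
[0.5  0.04 0.2 ] 0 [-0.3   0.41  0.16  2.47  3.09  0.42  0.15] err 0.020 0.073
[0.5  0.04 0.15] 0 [-0.31  0.56  0.19  2.47  3.14  0.53  0.07] err 0.028 0.099
--
[0.46 0.   0.5 ] 0 [-0.93 -0.33  0.61  2.17  0.65  0.57  2.7 ] err 0.000 0.000
[0.46 0.   0.5 ] 0.9 [-0.66 -0.28  0.45  2.17  0.45  0.5   2.02] err 0.000 0.000
[0.46 0.   0.5 ] 1.8 [-0.4  -0.25  0.27  2.17  0.24  0.47  1.32] err 0.000 0.000
[0.47 0.   0.4 ] 1.8 [-1.08 -0.18  0.91  2.36  1.01  0.23  0.56] err 0.000 0.000
[0.48 0.   0.3 ] 1.8 [-1.52 -0.14  1.32  2.47  1.71  0.23 -0.18] err 0.052 0.037
[0.5  0.04 0.15] 1.8 [-0.31  0.56  0.18  2.47  3.14  0.53 -1.72] err 0.028 0.099
--
[0.46 0.   0.5 ] 0 [-0.93 -0.33  0.61  2.17  0.65  0.57  2.7 ] err 0.000 0.000
[0.47 0.   0.4 ] 0 [-1.08 -0.18  0.91  2.36  1.01  0.23  2.36] err 0.000 0.000
[0.48 0.   0.35] 0.9 [-1.51 -0.18  1.32  2.43  1.64  0.23  0.83] err 0.015 0.008
[0.5  0.04 0.25] 1.4 [-1.6  -0.03  1.32  2.47  1.66  0.23  0.13] err 0.100 0.070
[0.5  0.04 0.15] 1.8 [-0.31  0.56  0.18  2.47  3.14  0.53 -1.72] err 0.028 0.099
all (0.5, 0.04, 0.15) 1.8 0
all (0.5, 0.04, 0.15) -1.34 0
all (0.5, 0.04, 0.3) 1.8 38
    [ 0.81  0.36 -1.25  2.47  2.01  0.55 -0.54]
    [ 0.76  0.31 -1.15  2.47  2.08  0.49 -0.6 ]
    [ 0.47  0.21 -0.74  2.46  2.33  0.34 -0.86]
    [ 0.34  0.19 -0.59  2.46  2.43  0.31 -0.95]
    [ 0.15  0.17 -0.36  2.46  2.57  0.28 -1.1 ]
    [-0.13  0.16 -0.04  2.45  2.78  0.24 -1.31]
    [-0.37  0.17  0.23  2.45  2.99  0.23 -1.53]
```

```bash
python3 path.py '[[((.48,0,.5),0),((.52,0,.42),0),((.53,0,.35),0),((.53,.04,.27),0),((.619,.056,.144),0)],[((.48,0,.5),0),((.48,0,.5),.9),((.48,0,.5),1.8),((.52,0,.42),1.8),((.53,0,.35),1.8),((.53,.04,.27),1.8),((.619,.056,.144),1.8)],[((.48,0,.5),0),((.52,0,.4),.6),((.54,0,.33),1.2),((.53,.04,.27),1.8),((.619,.056,.144),1.8),((.57,.05,.165),1.8),((.55,-.1,.3),1.8),((.504,-.36,.3),1.8),((.485,-.362,.13),1.8)]]' '[((.485,-.362,.13),1.8),((.395,-.364,.13),1.8)]'|tail -40
```

```text
cols x,y,z [[0.195, -0.965, 0.173], [-0.7, -0.261, -0.665], [0.687, 0.009, -0.726]]
--
[0.48 0.   0.5 ] 0 [-0.99 -0.29  0.69  2.14  0.64  0.55  2.73] err 0.000 0.000
[0.52 0.   0.42] 0 [-1.38 -0.13  1.23  2.25  0.73  0.23  2.66] err 0.000 0.000
[0.53 0.   0.35] 0 [-1.51 -0.14  1.32  2.35  1.32  0.23  2.03] err 0.049 0.028
[0.53 0.04 0.27] 0 [-0.34  0.28  0.22  2.43  3.11  0.32  0.15] err 0.000 0.001
[0.62 0.06 0.14] 0 [-0.28  0.67  0.15  2.32  3.13  0.59  0.08] err 0.000 0.000
--
[0.48 0.   0.5 ] 0 [-0.99 -0.29  0.69  2.14  0.64  0.55  2.73] err 0.000 0.000
[0.48 0.   0.5 ] 0.9 [-0.73 -0.25  0.53  2.14  0.44  0.49  2.03] err 0.000 0.000
[0.48 0.   0.5 ] 1.8 [-0.48 -0.22  0.35  2.14  0.26  0.46  1.31] err 0.000 0.000
[0.52 0.   0.42] 1.8 [-1.38 -0.13  1.23  2.25  0.73  0.23  0.86] err 0.000 0.001
[0.53 0.   0.35] 1.8 [-1.51 -0.14  1.32  2.35  1.32  0.23  0.23] err 0.049 0.028
[0.53 0.04 0.27] 1.8 [-0.34  0.28  0.22  2.43  3.11  0.32 -1.65] err 0.000 0.001
[0.62 0.06 0.14] 1.8 [-0.28  0.67  0.15  2.32  3.13  0.59 -1.72] err 0.000 0.000
--
[0.48 0.   0.5 ] 0 [-0.99 -0.29  0.69  2.14  0.
[... 678 characters left out ...]
.000 0.000
all (0.485, -0.362, 0.13) 1.8 34
    [ 1.65  1.19 -1.25  2.19  2.06  0.46  0.68]
    [ 1.6   1.08 -1.11  2.19  2.24  0.32  0.45]
    [ 1.57  1.04 -1.05  2.19  2.39  0.27  0.29]
    [ 1.56  1.02 -1.02  2.19  2.45  0.25  0.22]
    [ 1.55  1.01 -1.01  2.18  2.5   0.24  0.17]
    [ 1.55  1.   -0.99  2.18  2.55  0.23  0.11]
    [ 1.12  0.75 -0.32  2.19  4.22  0.46 -1.72]
all (0.395, -0.364, 0.13) 1.8 36
    [ 1.85  1.18 -1.25  2.3   2.04  0.4   0.79]
    [ 1.82  1.1  -1.16  2.3   2.18  0.31  0.63]
    [ 1.8   1.08 -1.12  2.3   2.26  0.27  0.55]
    [ 1.78  1.05 -1.09  2.3   2.36  0.24  0.44]
    [ 1.78  1.04 -1.07  2.3   2.41  0.23  0.39]
    [ 1.56  0.82 -0.69  2.3   4.    0.27 -1.28]
```

```bash
python3 go.py .48 0 .5|tail -1
```

```text
SHIFT [-0.1268 -0.1133 -0.0637] rows 3.6321129007874213 y-yaw 1.9280869719471099 tilt 0.7577638355487902 az 0.01248937444609875
```

```bash
python3 -m creep '[[[-0.032,-0.028,-0.016],0],[[-0.064,-0.057,-0.032],0],[[-0.095,-0.085,-0.048],0],[[-0.127,-0.113,-0.064],0.15],[[-0.127,-0.113,-0.064],0.3],[[-0.127,-0.113,-0.064],0.45],[[-0.127,-0.113,-0.064],0.6]]'>/dev/null; python3 go.py .52 0 .4
```

```text
12.3 q [-0.6986 -0.2508  0.4362  2.1468  0.5255  0.5297  2.2018] p [ 0.4802 -0.0006  0.5001] F [ 0.116   0.2872 -0.2644] g 0.08561712809152658 0.0
cols x,y,z [[-0.242, -0.94, -0.239], [-0.686, 0.34, -0.643], [0.686, 0.008, -0.728]]
SHIFT [0.0136 0.0372 0.1002] rows 2.1542271149241246 y-yaw 1.1107253390693403 tilt 0.7557666638674845 az 0.011667142487794265
```

```bash
python3 -m creep '[[[0.004,0.021,0.04],0],[[0.008,0.043,0.08],0],[[0.011,0.064,0.12],0.1],[[0.015,0.086,0.16],0.2],[[0.019,0.107,0.201],0.3],[[0.019,0.107,0.201],0.4],[[0.019,0.107,0.201],0.5],[[0.019,0.107,0.201],0.6]]'>/dev/null; python3 go.py .54 0.02 .28
```

```text
13.1 q [-1.5484 -0.127   1.3009  2.4263  1.622   0.2554  0.6995] p [0.4913 0.0125 0.3656] F [0.2162 0.4722 0.4178] g 0.08526707770273358 0.0
cols x,y,z [[-0.476, -0.751, -0.458], [-0.547, 0.66, -0.515], [0.689, 0.005, -0.725]]
SHIFT [0.0104 0.0223 0.0957] rows 1.9758603844703817 y-yaw 0.6916292918683818 tilt 0.7595216404080432 az 0.007533787160278054
```

```bash
python3 -m creep '[[[0.005,0.011,0.048],0.1],[[0.01,0.022,0.096],0.2],[[0.01,0.022,0.096],0.3],[[0.01,0.022,0.096],0.4],[[0.01,0.022,0.096],0.5],[[0.01,0.022,0.096],0.5]]'>/dev/null; python3 go.py .54 0.02 .28
```

```text
13.7 q [-0.761   0.0906  0.6051  2.4485  2.4955  0.2677 -0.3607] p [0.5236 0.0042 0.3613] F [ 0.603  -0.1983  0.8325] g 0.08535282048002714 0.0
cols x,y,z [[-0.529, -0.662, -0.532], [-0.392, 0.746, -0.538], [0.753, -0.076, -0.654]]
SHIFT [0.0241 0.0491 0.0643] rows 1.6887759410951155 y-yaw 0.48432470295086033 tilt 0.8576880193968233 az -0.10048738865806177
```

```bash
python3 -m creep '[[[0.024,0.049,0.064],0.1],[[0.024,0.049,0.064],0.2],[[0.024,0.049,0.064],0.3],[[0.024,0.049,0.064],0.4]]'>/dev/null; python3 go.py .54 0.02 .28
```

```text
14.1 q [-0.0659  0.2593 -0.267   2.4606  2.3131  0.5398 -0.3214] p [0.5454 0.0212 0.3059] F [ 0.2161 -0.5029 -0.8506] g 0.08534146538079862 0.0
cols x,y,z [[-0.566, -0.619, -0.545], [-0.351, 0.779, -0.519], [0.745, -0.103, -0.659]]
SHIFT [0.0179 0.0144 0.0132] rows 0.5304989708412042 y-yaw 0.42386429767321315 tilt 0.8517108444689309 az -0.13697591861214095
```

```bash
cat > beam.py <<'E'
import sys;exec(open('st.py').read())
from ik import *
from multiprocessing import Pool
vm=np.array([.18]*2+[.22]*5)
A=[]
for ax in range(3):
    for sg in(1,-1):
        v=np.zeros(3);v[ax]=.05*sg;A.append((v,0))
for ro in(.15,-.15):A.append((np.zeros(3),ro))
for sg in(1,-1):
    for ax in range(3):
        for ro in(.15,-.15):
            v=np.zeros(3);v[ax]=.05*sg;A.append((v,ro))
def ex(a):
    q,k=a;v,ro=A[k];P,Rr=fk(p,q);Pt=P+Rr.apply(v);Rt=Rr*R.from_euler('z',ro)
    f=lambda x:np.r_[fk(p,x)[0]-Pt,.3*(Rt*fk(p,x)[1].inv()).as_rotvec(),.003*(x-q)]
    l=np.maximum(lo,q-vm);h=np.minimum(hi,q+vm);qq=np.clip(q,l+1e-4,h-1e-4)
    x=least_squares(f,qq,bounds=(l,h),max_nfev=12).x;P,Rr=fk(p,x);z=Rr.apply([0,0,1])
    az=np.arctan2(z[1],z[0]);T=np.arccos(-z[2]);c=abs(az-.08)+.5*max(0,.72-T)+.5*max(0,T-1.0)
    if P[2]<.24 or P[0]>.57 or P[0]<.3 or abs(P[1])>.42 or x[4]<1.2:c+=10
    return c,x,(az,T,P)
if __name__=="__main__":
    q=np.clip(s['joints'],lo,hi);B=[(0,q,[],None)]
    with Pool(8) as pool:
        for dep in range(14):
            J=[(i,k) for i in range(len(B)) for k in range(len(A))]
            o=pool.map(ex,[(B[i][1],k) for i,k in J],chunksize=8)
            N=[(o[j][0],o[j][1],B[J[j][0]][2]+[J[j][1]],o[j][2]) for j in range(len(J))]
            N.sort(key=lambda n:n[0]);keep=[];cnt={}
            for n in N:
                key=tuple(np.round(n[1]/.25).astype(int))
                if key in cnt: continue
                cnt[key]=1;keep.append(n)
                if len(keep)>=50:break
            B=keep;b=B[0];print(dep,round(b[0],3),b[2],np.round(b[3][0],3),np.round(b[3][1],3),b[3][2],flush=True)
    print(b[1]);[print(i,a) for i,a in enumerate(A)]
E
nproc; time timeout 400 python3 beam.py
```

```text
4
14.1 q [-0.0659  0.2593 -0.267   2.4606  2.3131  0.5398 -0.3214] p [0.5454 0.0212 0.3059] F [ 0.2161 -0.5029 -0.8506] g 0.08534146538079862 0.0
cols x,y,z [[-0.566, -0.619, -0.545], [-0.351, 0.779, -0.519], [0.745, -0.103, -0.659]]
0 0.228 [19] -0.148 0.845 [0.4998 0.0368 0.3286]
1 0.159 [19, 19] -0.079 0.847 [0.4792 0.0381 0.3579]
2 0.122 [19, 19, 19] -0.042 0.882 [0.4678 0.042  0.3856]
3 0.1 [19, 19, 19, 15] -0.02 0.908 [0.484  0.0846 0.3972]
4 0.052 [19, 19, 15, 19, 19] 0.028 0.942 [0.4479 0.0788 0.4227]
5 0.025 [19, 19, 15, 10, 19, 19] 0.055 0.896 [0.4463 0.1085 0.3983]
6 0.014 [19, 19, 15, 10, 19, 19, 18] 0.066 0.931 [0.4278 0.1101 0.4265]
7 0.0 [19, 19, 15, 10, 19, 19, 15, 19] 0.08 0.956 [0.4187 0.1514 0.4323]
8 0.0 [19, 19, 15, 10, 19, 19, 15, 19, 14] 0.08 0.956 [0.4184 0.2012 0.4374]
9 0.0 [19, 19, 15, 10, 19, 19, 15, 7, 19, 6] 0.08 0.956 [0.4187 0.1514 0.4323]
10 0.0 [19, 19, 15, 10, 19, 19, 14, 11, 17, 16, 6] 0.08 0.939 [0.4899 0.1494 0.4471]
11 0.0 [19, 19, 15, 10, 19, 19, 15, 19, 15, 8, 14, 6] 0.08 0.956 [0.4227 0.2011 0.4435]
12 0.0 [19, 19, 15, 10, 19, 19, 15, 13, 17,
[... 278 characters left out ...]
y([0.  , 0.05, 0.  ]), 0)
3 (array([ 0.  , -0.05,  0.  ]), 0)
4 (array([0.  , 0.  , 0.05]), 0)
5 (array([ 0.  ,  0.  , -0.05]), 0)
6 (array([0., 0., 0.]), 0.15)
7 (array([0., 0., 0.]), -0.15)
8 (array([0.05, 0.  , 0.  ]), 0.15)
9 (array([0.05, 0.  , 0.  ]), -0.15)
10 (array([0.  , 0.05, 0.  ]), 0.15)
11 (array([0.  , 0.05, 0.  ]), -0.15)
12 (array([0.  , 0.  , 0.05]), 0.15)
13 (array([0.  , 0.  , 0.05]), -0.15)
14 (array([-0.05,  0.  ,  0.  ]), 0.15)
15 (array([-0.05,  0.  ,  0.  ]), -0.15)
16 (array([ 0.  , -0.05,  0.  ]), 0.15)
17 (array([ 0.  , -0.05,  0.  ]), -0.15)
18 (array([ 0.  ,  0.  , -0.05]), 0.15)
19 (array([ 0.  ,  0.  , -0.05]), -0.15)
real	0m56.826s
user	3m32.071s
sys	0m0.360s
```

```bash
for i in 1; do python3 -m creep '[[[0,0,-0.05],-0.15]]'; python3 -m creep '[[[0,0,-0.05],-0.15]]'; done>/dev/null; python3 go.py .54 0.02 .28; python3 -m creep '[[[0,0,-0.05],-0.15]]'>/dev/null;  python3 go.py .54 0.02 .28
```

```text
14.3 q [ 0.1307  0.1175 -0.5166  2.4654  2.0072  0.4719  0.1261] p [0.5053 0.0241 0.3445] F [ 0.3002 -0.4907  1.044 ] g 0.08549626759126328 0.0
cols x,y,z [[-0.507, -0.739, -0.444], [-0.445, 0.665, -0.599], [0.738, -0.106, -0.666]]
SHIFT [0.0141 0.0204 0.069 ] rows 1.466227132126833 y-yaw 0.5897402262885714 tilt 0.8413648484550938 az -0.14267733337641764
14.4 q [ 0.1624  0.0328 -0.5485  2.4656  1.8558  0.4209  0.3462] p [0.4846 0.0249 0.365 ] F [-0.3666 -1.5496  0.3719] g 0.08528991124185023 0.0
cols x,y,z [[-0.471, -0.791, -0.391], [-0.482, 0.602, -0.636], [0.739, -0.111, -0.665]]
SHIFT [0.0111 0.0244 0.098 ] rows 2.0311440022944147 y-yaw 0.6751993660320954 tilt 0.8434130695674887 az -0.14907014270652147
```

```bash
for i in 1; do python3 -m creep '[[[0,0,-0.05],-0.15]]'; python3 -m creep '[[[0,0,-0.05],-0.15]]'; python3 -m creep '[[[0,0,-0.05],-0.15]]'; done>/dev/null; python3 go.py .54 0.02 .28
```

```text
14.7 q [ 0.1523 -0.1441 -0.5282  2.4454  1.3545  0.3625  1.006 ] p [0.4407 0.0225 0.4054] F [ 0.8676 -0.5265  0.0517] g 0.08538984600981953 0.0
cols x,y,z [[-0.398, -0.881, -0.254], [-0.552, 0.452, -0.701], [0.733, -0.139, -0.666]]
SHIFT [-0.0054  0.032   0.1566] rows 3.199280077725826 y-yaw 0.884868813067204 tilt 0.8418334978534353 az -0.18770524597794064
```

```bash
sed -i 's/range(14)/range(9)/' beam.py; python3 beam.py | sed -n 3,12p
```

```text
0 0.306 [14] -0.226 0.842 [0.4559 0.0848 0.4081]
1 0.299 [14, 10] -0.219 0.803 [0.4306 0.1104 0.3835]
2 0.288 [14, 10, 10] -0.208 0.763 [0.4075 0.1406 0.3641]
3 0.273 [14, 10, 10, 11] -0.193 0.756 [0.3885 0.1774 0.3404]
4 0.263 [14, 10, 10, 11, 11] -0.183 0.748 [0.3652 0.2095 0.3137]
5 0.255 [14, 10, 10, 11, 11, 11] -0.175 0.737 [0.3392 0.2356 0.2851]
6 0.243 [14, 10, 10, 11, 11, 17, 11] -0.163 0.77 [0.3648 0.2021 0.3041]
7 0.235 [14, 10, 10, 11, 11, 17, 11, 17] -0.155 0.813 [0.3956 0.1882 0.3278]
8 0.219 [14, 10, 10, 11, 13, 13, 17, 17, 17] -0.139 0.848 [0.5486 0.1176 0.354 ]
[-0.1971  0.1917 -0.3394  2.2897  1.7377  0.5126  1.0083]
```

```bash
cat > kin2.py <<'E'
import numpy as np
from scipy.optimize import least_squares
from scipy.spatial.transform import Rotation as R
import kin
D=[(q,x,R.from_rotvec(w).as_matrix()) for q,x,w in kin.D]
def add(q,x,c): D.append((q,x,R.from_matrix(np.array(c).T).as_matrix()))
add([.0933,.1813,-.0985,.8939,-.0637,1.9805,1.6709],[.4644,-.0136,.7311],[[-.987,-.127,-.095],[-.133,.989,.064],[.085,.076,-.993]])
add([.2933,.0717,-.2915,.9527,-.0626,1.9806,1.6738],[.4078,-.0179,.7584],[[-.982,-.122,-.147],[-.132,.99,.059],[.138,.077,-.987]])
add([-.136,-.0728,.155,.6864,-.079,1.9806,1.6547],[.357,-.0165,.9171],[[-.847,-.093,-.524],[-.117,.993,.013],[.519,.072,-.852]])
add([-.0267,-.0578,.0647,.482,-.106,1.9807,1.6387],[.3518,-.0109,.9923],[[-.734,-.079,-.674],[-.109,.994,.001],[.67,.074,-.738]])
add([-.0359,-.1391,-.0723,2.1746,-.0258,.3782,1.5882],[.4885,.0291,.4656],[[-.742,-.08,-.665],[-.109,.994,.002],[.661,.073,-.747]])
add([-.6456,-.0971,1.2055,2.2169,-.8048,.4988,2.8912],[.457,-.1806,.4213],[[-.737,-.077,-.671],[-.105,.995,.001],[.668,.071,-.741]])
add([-.9642,-.3509,1.2447,2.2181,.035,.3619,2.9327],[.4572,-.1795,.4222],[[-.371,-.831,-.416],[-.644,.552,-.529],[.669,.072,-.74]])
add([-1.1047,-.3741,1.21,2.3148,.7828,.2699,2.9415],[.4693,-.1515,.4004],[[.195,-.965,.173],[-.7,-.261,-.665],[.687,.009,-.726]])
add([-.6986,-.2508,.4362,2.1468,.5255,.5297,2.2018],[.4802,-.0006,.5001],[[-.242,-.94,-.239],[-.686,.34,-.643],[.686,.008,-.728]])
add([-1.5484,-.127,1.3009,2.4263,1.622,.2554,.6995],[.4913,.0125,.3656],[[-.476,-.751,-.458],[-.547,.66,-.515],[.689,.005,-.725]])
add([-.761,.0906,.6051,2.4485,2.4955,.2677,-.3607],[.5236,.0042,.3613],[[-.529,-.662,-.532],[-.392,.746,-.538],[.753,-.076,-.654]])
add([-.0659,.2593,-.267,2.4606,2.3131,.5398,-.3214],[.5454,.0212,.3059],[[-.566,-.619,-.545],[-.351,.779,-.519],[.745,-.103,-.659]])
add([.1307,.1175,-.5166,2.4654,2.0072,.4719,.1261],[.5053,.0241,.3445],[[-.507,-.739,-.444],[-.445,.665,-.599],[.738,-.106,-.666]])
add([.1523,-.1441,-.5282,2.4454,1.3545,.3625,1.006],[.4407,.0225,.4054],[[-.398,-.881,-.254],[-.552,.452,-.701],[.733,-.139,-.666]])
AX=['z','y','z','y','z','y','z'];SG=[-1,1,-1,1,-1,1,-1]
def fk(p,q):
    r=R.identity();P=np.zeros(3)
    for i in range(7):
        P=P+r.apply(p[3*i:3*i+3]);r=r*R.from_rotvec(p[24+3*i:27+3*i])*R.from_euler(AX[i],SG[i]*q[i])
    r=r*R.from_rotvec(p[45:48]);P=P+r.apply(p[21:24]);return P,r
p0=np.zeros(48);p0[2]=.34;p0[8]=.549;p0[14]=.384;p0[23]=.336;p0[47]=1.53
def res(p): return np.concatenate([np.r_[fk(p,q)[0]-x,.3*(R.from_matrix(w)*fk(p,q)[1].inv()).as_rotvec()] for q,x,w in D]+[2e-2*(p-p0)*1e-1])
def fit():
    r=least_squares(res,p0);return r.x
if __name__=="__main__":
    np.set_printoptions(precision=3,suppress=True);x=fit();print(x.reshape(16,3));e=res(x)[:6*len(D)].reshape(-1,6);print(e*1000)
    np.save('p2.npy',x)
E
python3 kin2.py
```

```text
[[ 0.    -0.     0.338]
 [-0.    -0.006 -0.002]
 [ 0.    -0.006  0.554]
 [-0.    -0.008  0.005]
 [ 0.    -0.008  0.383]
 [-0.    -0.    -0.001]
 [-0.    -0.     0.001]
 [ 0.     0.     0.337]
 [ 0.     0.     0.   ]
 [-0.     0.     0.   ]
 [ 0.     0.     0.   ]
 [-0.    -0.     0.   ]
 [ 0.    -0.     0.   ]
 [-0.     0.     0.   ]
 [-0.     0.     0.021]
 [ 0.     0.     1.551]]
[[ 0.002  0.024  0.02  -0.007 -0.005 -0.005]
 [-0.002  0.019  0.024 -0.006 -0.003 -0.007]
 [ 0.021 -0.035  0.001 -0.027 -0.076  0.052]
 [-0.057  0.01  -0.012 -0.043 -0.082 -0.089]
 [ 0.003 -0.025  0.001  0.1    0.104  0.059]
 [-0.     0.024 -0.017  0.083  0.116  0.019]
 [ 0.005 -0.003 -0.03   0.064  0.065  0.051]
 [ 0.014 -0.011  0.019 -0.015 -0.007  0.039]
 [-0.002  0.041  0.016 -0.061 -0.    -0.022]
 [ 0.014  0.036 -0.032 -0.016  0.069  0.006]
 [ 0.022 -0.059  0.036  0.034 -0.041 -0.123]
 [-0.018 -0.026  0.011 -0.094  0.04  -0.048]
 [-0.022 -0.002 -0.028  0.013 -0.009 -0.036]
 [ 0.01   0.019  0.008  0.087 -0.019  0.054]
 [ 0.005 -0.012  0.006 -0.028 -0.066  0.023]
 [ 0.005  0.012  0.006  0.094  0.062 -0.082]
 [-0.03  -0.038 -0.035  0.005 -0.022  0.015]
 [ 0.008  0.037  0.034 -0.066 -0.08   0.085]
 [-0.005 -0.041  0.01  -0.005 -0.037 -0.014]
 [-0.022 -0.007  0.016  0.022  0.039  0.012]
 [ 0.028  0.013 -0.059 -0.053 -0.022  0.011]
 [ 0.021  0.023  0.004  0.061  0.057  0.049]]
```

```bash
cat > em2.py <<'E'
import numpy as np
from scipy.optimize import least_squares
from scipy.spatial.transform import Rotation as R
from kin2 import fk
p=np.load('p2.npy')
lo=np.array([-3.06,-.37,-1.25,.18,-1.1,.23,-2.94]);hi=np.array([3.06,2.12,1.32,2.47,4.24,1.98,2.94])
vm=np.array([.18]*2+[.22]*5)
def azT(r): z=r.apply([0,0,1]);return np.arctan2(z[1],z[0]),np.arccos(-z[2])
def solve(q,Pt,Rt,w=.3,reg=.003,nf=15):
    f=lambda x:np.r_[fk(p,x)[0]-Pt,w*(Rt*fk(p,x)[1].inv()).as_rotvec(),reg*(x-q)]
    l=np.maximum(lo,q-vm);h=np.minimum(hi,q+vm);qq=np.clip(q,l+1e-4,h-1e-4)
    return least_squares(f,qq,bounds=(l,h),max_nfev=nf).x
def row(q,v,ro,base=None,**k):
    P,Rr=base or fk(p,q);Pc,Rc=fk(p,q)
    Pt=P+Rr.apply(v);Rt=Rr*R.from_euler('z',ro)
    d=Pt-Pc;n=np.linalg.norm(d);Pt=Pc+d*min(1,.05/max(n,1e-9));e=(Rt*Rc.inv()).as_rotvec();m=np.linalg.norm(e);Rt=R.from_rotvec(e*min(1,.15/max(m,1e-9)))*Rc
    return solve(q,Pt,Rt,**k)
if __name__=="__main__":
    np.set_printoptions(precision=2,suppress=True)
    for w in(.1,.3,1,3):
        for reg in(.003,.03,.1):
            q=np.array([-.0659,.2593,-.267,2.4606,2.3131,.5398,-.3214]);o=[]
            for i in range(6):q=row(q,[0,0,-.05],-.15,w=w,reg=reg)
            q2=np.array([-.0267,.1813,0,0,0,0,0]);
            print(w,reg,q,np.round(azT(fk(p,q)[1]),3),fk(p,q)[0])
    # test 2: tilting push at top: from q(7.5), 5 rows (-.08,0,-.18)
    for w in(.1,.3,1,3):
        for reg in(.003,.03,.1):
            q=np.array([-.1867,-.0995,.1969,.8995,-.0633,1.98,1.6722])
            for i in range(5):q=row(q,[-.08,0,-.18],0,w=w,reg=reg)
            print(w,reg,q,np.round(azT(fk(p,q)[1]),3),fk(p,q)[0])
E
python3 em2.py
```

```text
0.1 0.003 [ 0.27 -0.37 -0.78  2.46  1.33  0.45  1.  ] [-0.22  1.07] [0.4  0.06 0.48]
0.1 0.03 [ 0.19 -0.37 -0.71  2.47  1.37  0.45  0.97] [-0.2   1.08] [0.4  0.05 0.49]
0.1 0.1 [ 0.05 -0.29 -0.33  2.47  2.16  0.23  0.22] [0.01 1.11] [0.45 0.05 0.5 ]
0.3 0.003 [ 0.35 -0.32 -0.69  2.47  1.71  0.23  1.  ] [-0.09  1.04] [0.43 0.06 0.47]
0.3 0.03 [ 0.28 -0.31 -0.61  2.47  1.74  0.23  1.  ] [-0.07  1.04] [0.43 0.05 0.48]
0.3 0.1 [ 0.05 -0.22 -0.31  2.47  2.24  0.23  0.6 ] [0.01 1.05] [0.47 0.04 0.47]
1 0.003 [-0.07 -0.1  -0.15  2.47  1.97  0.23  1.  ] [-0.07  0.89] [0.47 0.   0.4 ]
1 0.03 [ 0.07 -0.11 -0.29  2.47  1.95  0.23  1.  ] [-0.08  0.89] [0.47 0.01 0.41]
1 0.1 [ 0.02 -0.11 -0.24  2.47  1.97  0.23  0.99] [-0.08  0.89] [0.47 0.   0.41]
3 0.003 [-0.43 -0.02  0.13  2.47  1.92  0.34  1.  ] [-0.13  0.86] [0.49 0.01 0.38]
3 0.03 [-0.28 -0.02  0.01  2.47  1.93  0.33  1.  ] [-0.13  0.86] [0.48 0.   0.38]
3 0.1 [-0.01 -0.06 -0.15  2.47  2.01  0.24  1.  ] [-0.13  0.86] [ 0.48 -0.02  0.39]
0.1 0.003 [-0.12 -0.1   0.22  0.32 -0.15  1.98  1.66] [0.09 0.95] [ 0.3  -0.03  1.07]
0.1 0.03 [-0.18 -0.
[... 202 characters left out ...]
] [0.11 0.76] [ 0.32 -0.02  1.  ]
0.3 0.03 [-0.17 -0.11  0.19  0.51 -0.08  1.98  1.65] [0.11 0.76] [ 0.32 -0.02  1.  ]
0.3 0.1 [-0.19 -0.12  0.19  0.53 -0.07  1.98  1.65] [0.11 0.75] [ 0.32 -0.02  0.99]
1 0.003 [-0.17 -0.07  0.17  0.78 -0.07  1.98  1.66] [0.17 0.45] [ 0.36 -0.01  0.88]
1 0.03 [-0.19 -0.07  0.19  0.78 -0.07  1.98  1.65] [0.17 0.45] [ 0.36 -0.01  0.88]
1 0.1 [-0.19 -0.07  0.19  0.79 -0.07  1.98  1.65] [0.17 0.45] [ 0.36 -0.01  0.88]
3 0.003 [-0.21 -0.05  0.2   0.84 -0.07  1.98  1.66] [0.2  0.38] [ 0.37 -0.01  0.85]
3 0.03 [-0.2  -0.05  0.2   0.84 -0.07  1.98  1.66] [0.2  0.38] [ 0.37 -0.01  0.85]
3 0.1 [-0.19 -0.05  0.19  0.84 -0.07  1.98  1.66] [0.2  0.38] [ 0.37 -0.01  0.85]
```

```bash
python3 -m creep '[[[-0.03,0.007,-0.045],0],[[-0.06,0.014,-0.09],0],[[-0.09,0.021,-0.135],0],[[-0.12,0.029,-0.18],0],[[-0.15,0.036,-0.225],0],[[-0.18,0.043,-0.265],0],[[-0.21,0.05,-0.31],0],[[-0.24,0.057,-0.35],0],[[-0.27,0.065,-0.4],0],[[-0.3,0.072,-0.445],0],[[-0.335,0.08,-0.495],0],[[-0.369,0.088,-0.544],0]]'>/dev/null; python3 go.py .14 0.46 .8
```

```text
15.9 q [ 0.1506 -0.3746 -1.2472  1.4112  0.4334  1.568   1.5519] p [0.2005 0.3164 0.7355] F [ 0.0033  0.2851 -0.7306] g 0.08530268615446246 0.0
cols x,y,z [[-0.38, -0.882, -0.278], [-0.562, 0.459, -0.688], [0.734, -0.106, -0.671]]
SHIFT [-0.1216  0.0555 -0.1028] rows 3.3728268164862993 y-yaw 0.8862336103089247 tilt 0.8356035268601653 az -0.14280643583398736
```

```bash
for i in 1; do python3 -m creep '[[[-0.2,-0.04,-0.14],0]]'; python3 -m creep '[[[-0.2,-0.04,-0.14],0]]'; python3 -m creep '[[[-0.2,-0.04,-0.14],0]]';python3 -m creep '[[[-0.2,-0.04,-0.14],0]]'; done>/dev/null; python3 go.py .14 0.46 .8
```

```text
16.3 q [ 0.3889 -0.3743 -1.2472  1.0214  0.2882  1.6908  1.8453] p [0.2084 0.3347 0.859 ] F [0.4709 0.3815 0.0541] g 0.08568793433156416 0.0
cols x,y,z [[-0.305, -0.888, -0.343], [-0.596, 0.459, -0.658], [0.742, 0.004, -0.67]]
SHIFT [-0.0702  0.1372 -0.0108] rows 3.0896575782224853 y-yaw 0.9145689726466751 tilt 0.8365650035504527 az 0.0048158406389755435
```

```bash
for i in 1; do python3 -m creep '[[[-0.2,-0.04,-0.14],0]]'; python3 -m creep '[[[-0.2,-0.04,-0.14],0]]'; done>/dev/null; python3 go.py .42 0.2 .5;  cat > path2.py <<'E'
import sys;exec(open('st.py').read())
from em2 import *
np.set_printoptions(precision=2,suppress=True)
Rc=R.from_rotvec(s['tcp_rot'])
for wps in eval(sys.argv[1]):
    q=np.clip(s['joints'],lo,hi);P,_=fk(p,q);roll=0;print('--')
    for t,ro in wps:
        t=np.array(t);n=int(max(np.linalg.norm(t-P)/.045,abs(ro-roll)/.14))+1
        for k in range(1,n+1): q=solve(q,P+(t-P)*k/n,Rc*R.from_euler('z',roll+(ro-roll)*k/n),reg=.01)
        e=np.linalg.norm(fk(p,q)[0]-t);eo=np.linalg.norm((Rc*R.from_euler('z',ro)*fk(p,q)[1].inv()).as_rotvec())
        print(t,ro,n,q,'err %.3f %.3f'%(e,eo));P,roll=t,ro
E
python3 path2.py '[[((.4,.2,.6),.8),((.46,.2,.42),.8),((.5,.15,.3),.8),((.52,.06,.25),.8),((.619,.056,.144),.8)],[((.35,.05,.6),.8),((.46,.05,.42),.8),((.52,.05,.27),.8),((.619,.056,.144),.8)]]'
```

```text
16.5 q [ 0.5535 -0.3744 -1.2472  0.8099  0.1655  1.7707  1.9833] p [0.2084 0.337  0.9154] F [ 0.0926 -0.4238 -0.541 ] g 0.08527409213324853 0.0
cols x,y,z [[-0.264, -0.887, -0.379], [-0.61, 0.458, -0.646], [0.747, 0.061, -0.662]]
SHIFT [0.2232 0.0764 0.4248] rows 9.717825329736831 y-yaw 0.9266890647471562 tilt 0.8469938815759226 az 0.08139999297538232
16.5 q [ 0.5535 -0.3744 -1.2472  0.8099  0.1655  1.7707  1.9833] p [0.2084 0.337  0.9154] F [ 0.0926 -0.4238 -0.541 ] g 0.08527409213324853 0.0
cols x,y,z [[-0.264, -0.887, -0.379], [-0.61, 0.458, -0.646], [0.747, 0.061, -0.662]]
--
[0.4 0.2 0.6] 0.8 9 [ 0.06 -0.34 -0.65  1.96  0.3   0.74  1.11] err 0.000 0.000
[0.46 0.2  0.42] 0.8 5 [ 0.66 -0.14 -1.25  2.28  0.97  0.3   0.41] err 0.012 0.031
[0.5  0.15 0.3 ] 0.8 4 [ 0.32  0.44 -1.25  2.46  1.85  0.94 -0.45] err 0.004 0.031
[0.52 0.06 0.25] 0.8 3 [ 0.61  0.59 -1.25  2.47  2.07  0.86 -0.34] err 0.020 0.071
[0.62 0.06 0.14] 0.8 4 [ 0.53  1.06 -1.15  2.41  2.41  1.22 -0.32] err 0.000 0.000
--
[0.35 0.05 0.6 ] 0.8 10 [-0.53 -0.37 -0.05  1.96  0.47  0.97  1.12] err 0.045 0.138
[0.46 0.05 0.42] 0.8 5 [-0.32 -0.17  0.04  2.36  0.74  0.23  0.95] err 0.010 0.052
[0.52 0.05 0.27] 0.8 4 [-0.32  0.18  0.01  2.34  1.56  0.23  0.07] err 0.038 0.218
[0.62 0.06 0.14] 0.8 4 [ 0.3   0.78 -0.76  2.37  2.44  0.9  -0.6 ] err 0.013 0.068
```

```bash
python3 -m creep '[[[0.021,0.003,0.038],0.06],[[0.042,0.005,0.076],0.12],[[0.063,0.008,0.114],0.18],[[0.084,0.01,0.152],0.24],[[0.106,0.013,0.191],0.3],[[0.127,0.016,0.229],0.36],[[0.148,0.018,0.267],0.42],[[0.169,0.021,0.305],0.48],[[0.19,0.0236,0.343],0.54]]'>/dev/null; python3 go.py .47 0.2 .42;python3 path2.py '[[((.46,.2,.42),.5),((.5,.15,.3),.5),((.54,.06,.26),.5),((.619,.056,.144),.5)],[((.5,.2,.4),.5),((.54,.15,.3),.5),((.55,.06,.25),.5),((.619,.056,.144),.5)],[((.5,.15,.4),.5),((.55,.06,.25),.5),((.619,.056,.144),.5)]]'|tail -n +3
```

```text
17.4 q [-0.0093 -0.3304 -0.6145  1.9661  0.3589  0.7457  1.3063] p [0.3992 0.2007 0.598 ] F [ 0.5933  0.5636 -1.1761] g 0.08510635236469237 0.0
cols x,y,z [[-0.54, -0.525, -0.658], [-0.389, 0.849, -0.358], [0.746, 0.062, -0.663]]
SHIFT [0.0792 0.0356 0.1707] rows 3.831115208717531 y-yaw 0.4292465891503653 tilt 0.8464378517949255 az 0.08295789511878321
--
[0.46 0.2  0.42] 0.5 5 [ 0.73 -0.19 -1.25  2.28  0.77  0.23  0.38] err 0.015 0.035
[0.5  0.15 0.3 ] 0.5 4 [ 0.39  0.36 -1.24  2.37  1.65  0.77 -0.45] err 0.018 0.109
[0.54 0.06 0.26] 0.5 3 [ 0.62  0.61 -1.25  2.47  2.12  0.88 -0.6 ] err 0.010 0.034
[0.62 0.06 0.14] 0.5 4 [ 0.52  1.04 -1.13  2.41  2.42  1.2  -0.58] err 0.000 0.000
--
[0.5 0.2 0.4] 0.5 5 [ 0.67 -0.01 -1.25  2.21  0.95  0.34  0.3 ] err 0.031 0.097
[0.54 0.15 0.3 ] 0.5 3 [ 0.36  0.4  -1.17  2.28  1.61  0.77 -0.35] err 0.020 0.126
[0.55 0.06 0.25] 0.5 3 [ 0.6   0.67 -1.25  2.47  2.15  0.94 -0.6 ] err 0.008 0.026
[0.62 0.06 0.14] 0.5 3 [ 0.52  1.03 -1.11  2.41  2.42  1.19 -0.59] err 0.000 0.000
--
[0.5  0.15 0.4 ] 0.5 6 [ 0.81 -0.05 -1.25  2.27  1.02  0.23  0.28] err 0.019 0.060
[0.55 0.06 0.25] 0.5 5 [ 0.58  0.66 -1.25  2.47  2.12  0.96 -0.6 ] err 0.006 0.037
[0.62 0.06 0.14] 0.5 3 [ 0.52  1.03 -1.12  2.41  2.42  1.19 -0.59] err 0.000 0.000
```

```bash
python3 -m creep '[[[0.021,0.01,0.041],0.1],[[0.042,0.02,0.082],0.2],[[0.063,0.03,0.123],0.3],[[0.084,0.04,0.163],0.4],[[0.112,0.035,0.199],0.5],[[0.14,0.03,0.234],0.5],[[0.168,0.025,0.27],0.5],[[0.182,0.001,0.287],0.5],[[0.195,-0.023,0.304],0.5],[[0.209,-0.047,0.321],0.5],[[0.209,-0.047,0.321],0.5],[[0.209,-0.047,0.321],0.5]]'>/dev/null; python3 go.py .54 0.06 .26
```

```text
18.6 q [ 0.59    0.6153 -1.2472  2.4663  2.132   0.9168 -0.6273] p [0.5548 0.0688 0.2696] F [-0.9676  3.7606  0.2626] g 0.08528391154046217 0.0
cols x,y,z [[-0.668, -0.049, -0.742], [-0.076, 0.997, 0.002], [0.74, 0.057, -0.67]]
SHIFT [ 0.0174 -0.0077 -0.005 ] rows 0.3941378377967225 y-yaw 0.07560918373029692 tilt 0.8364573501929683 az 0.07751195246374971
```

```bash
python3 -m creep '[[[0.025,-0.009,0.005],0],[[0.047,-0.017,0.015],0],[[0.047,-0.017,0.045],0],[[0.047,-0.017,0.075],0],[[0.047,-0.017,0.105],0],[[0.047,-0.017,0.125],0],[[0.047,-0.017,0.134],0],[[0.047,-0.017,0.134],0]]'; python3 go.py .624 .0567 .145; python3 - <<'E'
from station import imaging
import cv2,numpy as np
a=imaging.camera("scene")["img"][140:235,210:345,::-1];b=imaging.camera("top")["img"][150:250,160:300,::-1]
f=lambda q:cv2.resize(q,(400,300),interpolation=cv2.INTER_CUBIC)
cv2.imwrite("pics/g1.png",np.hstack([f(a),f(b)]))
E
```

```text
time: 19.4
tcp_pos: [0.6233, 0.061, 0.1471]
tcp_rot: [-0.091, 2.302, 0.044]
force: [-0.4, -0.1, 0.2]
grip_width: 0.0854
finger_force: 0.0
19.4 q [ 0.531   1.055  -1.1745  2.3898  2.3746  1.206  -0.5335] p [0.6233 0.061  0.1471] F [-0.4442 -0.1155  0.169 ] g 0.08544578920352866 0.0
cols x,y,z [[-0.667, -0.051, -0.743], [-0.08, 0.997, 0.003], [0.741, 0.061, -0.669]]
SHIFT [ 0.0014 -0.0043  0.0017] rows 0.09660112421224352 y-yaw 0.07989473742795394 tilt 0.8378682082979997 az 0.08234748906828185
```

View pics/g1.png

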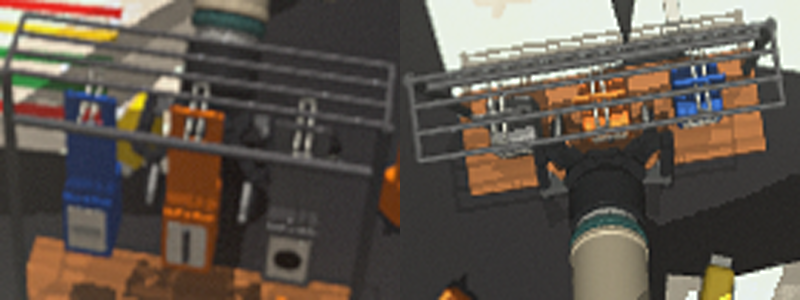

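The left crop shows the two fingers at (152,185) and (247,190), straddling the orange clamshell at (197,190) with room on both sides. The top crop shows the gripper body clear of the shelf and the neighbouring packs. I'll close the gripper now.

```bash
python3 -m creep '[[[0,-0.004,0],0],[[0,-0.004,0],0],[[0,-0.004,0],0],[[0,-0.004,0],0],[[0,-0.004,0],0],[[0,-0.004,0],0],[[0,-0.004,0],0]]' 0.042 35; python3 go.py .57 .05 .167
```

```text
time: 20.2
tcp_pos: [0.6237, 0.0583, 0.148]
tcp_rot: [-0.096, 2.3, 0.042]
force: [-0.4, -2.4, 4.7]
grip_width: 0.0499
finger_force: 40.8
20.2 q [ 0.5377  1.0523 -1.1723  2.3908  2.3804  1.2001 -0.5291] p [0.6237 0.0583 0.148 ] F [-0.423  -2.437   4.6655] g 0.04988657825406419 40.77429950237274
cols x,y,z [[-0.665, -0.055, -0.745], [-0.083, 0.997, -0.0], [0.742, 0.062, -0.667]]
SHIFT [ 0.0221 -0.0038 -0.0531] rows 1.1516932813902685 y-yaw 0.08299494048721669 tilt 0.8401142554600276 az 0.08286869557735708
```

```bash
python3 -m creep '[[[-0.007,0,-0.006],0],[[-0.0134,0,-0.012],0],[[-0.0134,0,-0.012],0],[[-0.0134,0,-0.012],0]]'; python3 st.py|head -1
```

```text
time: 20.6
tcp_pos: [0.6231, 0.0584, 0.1655]
tcp_rot: [-0.097, 2.302, 0.043]
force: [-0.2, -0.6, -0.5]
grip_width: 0.0497
finger_force: 39.5
20.6 q [ 0.5468  0.9998 -1.1823  2.3853  2.3431  1.1544 -0.5257] p [0.6231 0.0584 0.1655] F [-0.1772 -0.6399 -0.5028] g 0.04969453626776029 39.480172991752625
```

```bash
python3 -m creep '[[[0.0085,-0.0005,-0.01],0],[[0.02,-0.001,-0.022],0],[[0.033,-0.002,-0.037],0],[[0.047,-0.003,-0.052],0],[[0.047,-0.003,-0.052],0]]'; python3 st.py;  python3 - <<'E'
from station import imaging
import cv2,numpy as np
a=imaging.camera("scene")["img"][140:240,200:345,::-1]
b=imaging.camera("top")["img"][150:250,160:300,::-1]
f=lambda q:cv2.resize(q,(400,300),interpolation=cv2.INTER_CUBIC)
cv2.imwrite("pics/g2.png",np.hstack([f(a),f(b)]))
E
python3 path2.py '[[((.56,-.1,.18),0),((.5,-.3,.19),0),((.485,-.362,.19),0),((.487,-.362,.13),0)],[((.54,-.1,.2),0),((.48,-.25,.2),0),((.487,-.362,.13),0)]]'|tail -n +3
```

```text
time: 21.1
tcp_pos: [0.5845, 0.0527, 0.1716]
tcp_rot: [-0.097, 2.325, 0.043]
force: [-0.2, 0.4, -0.7]
grip_width: 0.0497
finger_force: 39.5
21.1 q [ 0.5708  0.9856 -1.2463  2.4667  2.2884  1.202  -0.543 ] p [0.5845 0.0527 0.1716] F [-0.2153  0.4064 -0.7484] g 0.049703428678922794 39.4568145275116
cols x,y,z [[-0.684, -0.057, -0.727], [-0.084, 0.996, 0.001], [0.725, 0.061, -0.686]]
--
[ 0.56 -0.1   0.18] 0 4 [ 1.04  0.95 -1.25  2.47  2.44  0.87 -0.32] err 0.000 0.001
[ 0.5  -0.3   0.19] 0 5 [ 1.53  0.89 -1.12  2.28  2.58  0.27 -0.03] err 0.000 0.000
[ 0.48 -0.36  0.19] 0 2 [ 1.65  0.96 -1.17  2.21  2.24  0.23  0.41] err 0.005 0.031
[ 0.49 -0.36  0.13] 0 2 [ 1.64  1.11 -1.16  2.19  2.24  0.29  0.52] err 0.000 0.000
--
[ 0.54 -0.1   0.2 ] 0 4 [ 1.08  0.85 -1.25  2.47  2.4   0.76 -0.33] err 0.007 0.023
[ 0.48 -0.25  0.2 ] 0 4 [ 1.53  0.87 -1.2   2.4   2.57  0.4  -0.11] err 0.000 0.000
[ 0.49 -0.36  0.13] 0 3 [ 1.6   1.04 -1.05  2.19  2.59  0.23  0.15] err 0.001 0.004
```

View pics/g2.png

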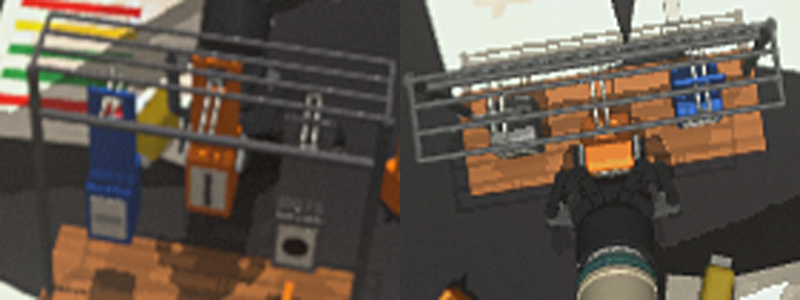

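The orange pack has slid about 39 mm off the peg. The card appears to be clear of the tip, in front of the shelf's front rod in the top crop at (608,150). The pull stopped because joint 4 is at its limit, so I'll ease the pack out diagonally.

```bash
python3 -m creep '[[[0.0043,-0.0034,-0.006],0],[[0.0086,-0.0068,-0.0121],0],[[0.0126,-0.017,-0.0178],0],[[0.0166,-0.0277,-0.0234],0],[[0.0166,-0.0277,-0.0234],0],[[0.0166,-0.0277,-0.0234],0]]'; python3 go.py .56 -.1 .18
```

```text
time: 21.8
tcp_pos: [0.5795, 0.0224, 0.1803]
tcp_rot: [-0.098, 2.342, 0.043]
force: [-0.0, 0.8, -1.1]
grip_width: 0.0501
finger_force: 39.5
21.8 q [ 0.6658  0.938  -1.2462  2.4665  2.2873  1.0975 -0.499 ] p [0.5795 0.0224 0.1803] F [-0.0389  0.8079 -1.1232] g 0.05009464534000659 39.48092043399811
cols x,y,z [[-0.696, -0.058, -0.716], [-0.084, 0.996, 0.001], [0.714, 0.061, -0.698]]
SHIFT [ 0.0208 -0.1203 -0.0211] rows 2.4778333689420142 y-yaw 0.08387300281744602 tilt 0.7981947095327705 az 0.08489789905762476
```

```bash
python3 -m creep '[[[0,-0.001,-0.01],0],[[0,-0.002,-0.02],0],[[0,-0.002,-0.032],0],[[0,-0.002,-0.032],0],[[0,-0.002,-0.032],0]]'; python3 go.py .55 -.1 .2
```

```text
time: 22.3
tcp_pos: [0.5689, 0.0191, 0.2064]
tcp_rot: [-0.1, 2.352, 0.044]
force: [-0.4, -0.1, -0.9]
grip_width: 0.0498
finger_force: 39.5
22.3 q [ 0.6967  0.828  -1.2463  2.4664  2.2395  0.9865 -0.5065] p [0.5689 0.0191 0.2064] F [-0.3668 -0.0977 -0.8796] g 0.049811392428113686 39.46577310562134
cols x,y,z [[-0.703, -0.059, -0.709], [-0.086, 0.996, 0.002], [0.706, 0.062, -0.705]]
SHIFT [ 0.0249 -0.117  -0.0162] rows 2.4144657820726323 y-yaw 0.08593640389359711 tilt 0.7879983160369946 az 0.08751312391052203
```

```bash
python3 -m creep '[[[0,-0.001,-0.012],0],[[0,-0.002,-0.024],0],[[0.002,-0.02,-0.034],0],[[0.004,-0.04,-0.04],0],[[0.006,-0.06,-0.042],0],[[0.008,-0.09,-0.044],0],[[0.008,-0.09,-0.044],0]]'; python3 go.py .5 -.3 .2; python3 path2.py '[[((.53,-.15,.22),0),((.5,-.3,.2),0),((.487,-.362,.2),0),((.487,-.362,.13),0)]]'|tail -4
```

```text
time: 23.0
tcp_pos: [0.5417, -0.0797, 0.231]
tcp_rot: [-0.091, 2.358, 0.042]
force: [-0.1, 1.1, -1.5]
grip_width: 0.0498
finger_force: 39.5
23.0 q [ 1.0305  0.7207 -1.2432  2.467   2.3308  0.6915 -0.399 ] p [ 0.5417 -0.0797  0.231 ] F [-0.1473  1.0758 -1.4918] g 0.04977283311296655 39.47392523288727
cols x,y,z [[-0.708, -0.053, -0.705], [-0.078, 0.997, 0.003], [0.702, 0.057, -0.71]]
SHIFT [ 0.0631 -0.2165 -0.0199] rows 4.526879529266964 y-yaw 0.07823936454880073 tilt 0.7817670363973679 az 0.08123447254973776
[ 0.53 -0.15  0.22] 0 2 [ 1.22  0.76 -1.21  2.43  2.43  0.56 -0.3 ] err 0.000 0.000
[ 0.5 -0.3  0.2] 0 4 [ 1.52  0.84 -1.11  2.27  2.46  0.23  0.03] err 0.001 0.004
[ 0.49 -0.36  0.2 ] 0 2 [ 1.63  0.92 -1.17  2.2   2.12  0.23  0.47] err 0.006 0.042
[ 0.49 -0.36  0.13] 0 2 [ 1.63  1.09 -1.17  2.18  2.1   0.31  0.62] err 0.000 0.001
```

```bash
python3 -m creep '[[[0.014,-0.045,0],0],[[0.028,-0.09,0],0],[[0.043,-0.135,0],0],[[0.058,-0.18,-0.002],0],[[0.07,-0.22,-0.004],0],[[0.075,-0.255,-0.006],0.01],[[0.078,-0.279,-0.007],0.02],[[0.078,-0.279,-0.007],0.03],[[0.078,-0.279,-0.007],0.03]]'; python3 go.py .5036 -.3624 .18; python3 - <<'E'
from station import imaging
import cv2,numpy as np
a=imaging.camera("scene")["img"][100:200,110:250,::-1]
b=imaging.camera("top")["img"][190:290,300:440,::-1]
f=lambda q:cv2.resize(q,(400,286),interpolation=cv2.INTER_CUBIC)
cv2.imwrite("pics/g3.png",np.hstack([f(a),f(b)]))
E
```

```text
time: 23.9
tcp_pos: [0.507, -0.3589, 0.1808]
tcp_rot: [-0.063, 2.358, 0.061]
force: [-0.4, -0.1, -0.7]
grip_width: 0.0498
finger_force: 40.6
23.9 q [ 1.603   0.975  -1.1785  2.1352  1.8292  0.2396  0.767 ] p [ 0.507  -0.3589  0.1808] F [-0.3529 -0.1447 -0.7495] g 0.04983885389517588 40.58495879173279
cols x,y,z [[-0.708, -0.027, -0.705], [-0.064, 0.998, 0.026], [0.703, 0.063, -0.708]]
SHIFT [ 0.0031 -0.0033 -0.002 ] rows 0.09842830969755248 y-yaw 0.0638555071526446 tilt 0.7836804290754725 az 0.08949296881813268
```

View pics/g3.png

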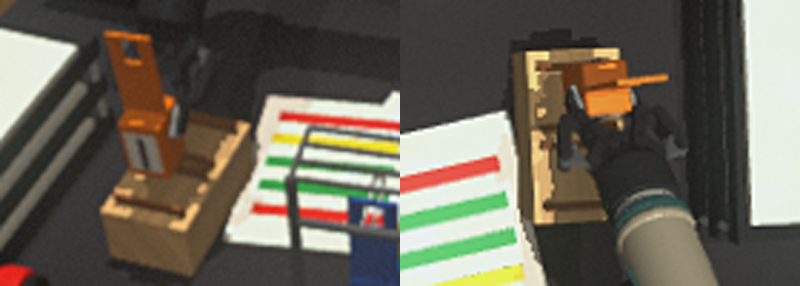

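```bash
cat > pk.py <<'E'
from geo import *
from scipy.spatial.transform import Rotation as R
def fitpack(ob,z0=.14,yaw=.06,pf=(.0577)):
    def f(v):
        r=R.from_euler('zyx',[v[3],v[4],v[5]]);L=np.array([o[2] for o in ob])
        W=r.apply(L)+v[:3]
        e=np.concatenate([proj(o[0],w)[0]-o[1] for o,w in zip(ob,W)])
        return np.r_[e,(v[3]-yaw)*40,(v[4]-pf)*40,(v[5])*40]
    r=least_squares(f,[.5,-.36,z0,yaw,pf,0],loss='soft_l1');e=f(r.x)[:-3].reshape(-1,2);print('bottom-centre,yaw,pitch,roll',np.round(r.x,4));print(np.round(e,1).tolist());return r.x
E
python3 - <<'E'
from pk import *
S=lambda p:("scene",np.array([(p[0]+.5)/2.857-.5+110,(p[1]+.5)/2.86-.5+100]));T=lambda p:("top",np.array([(p[0]-400+.5)/2.857-.5+300,(p[1]+.5)/2.86-.5+190]))
ob=[(*S((104,31)),(0,-.025,.186)),(*S((151,41)),(0,.025,.186)),(*T((617,83)),(0,.025,.186)),(*T((667,76)),(0,-.025,.186)),
(*S((125,166)),(.028,-.025,0)),(*S((166,176)),(.028,.025,0)),(*S((120,121)),(.028,-.025,.08)),(*S((160,133)),(.028,.025,.08))]
v=fitpack(ob)
E
```

```text
bottom-centre,yaw,pitch,roll [ 0.5021 -0.3633  0.1329  0.0645  0.0837 -0.0066]
[[0.2, 0.2], [-0.9, -0.6], [-0.8, -0.1], [-0.6, 0.7], [0.6, 1.2], [0.4, 0.4], [-2.3, -0.2], [-1.6, -1.6]]
```

The pack is upright over the back slot, and the fit puts its bottom centre within 2 mm of the slot centre. Lowering it.

```bash
python3 -m creep '[[[0.007,0,0.008],0],[[0.014,0,0.016],0],[[0.021,-0.001,0.023],0],[[0.027,-0.001,0.029],0],[[0.031,-0.001,0.033],0],[[0.031,-0.001,0.033],0],[[0.031,-0.001,0.033],0]]'; python3 go.py .506 -.36 .13
```

```text
time: 24.7
tcp_pos: [0.5126, -0.3542, 0.142]
tcp_rot: [-0.076, 2.345, 0.063]
force: [-1.8, 2.1, 14.9]
grip_width: 0.0494
finger_force: 37.3
24.7 q [ 1.5989  1.1056 -1.2113  2.1517  2.0327  0.3401  0.6518] p [ 0.5126 -0.3542  0.142 ] F [-1.8066  2.0517 14.8932] g 0.04944674024598568 37.29689061641693
cols x,y,z [[-0.699, -0.036, -0.714], [-0.074, 0.997, 0.023], [0.711, 0.069, -0.7]]
SHIFT [ 0.0134 -0.0056  0.0034] rows 0.29750419167267245 y-yaw 0.0741289370335758 tilt 0.795936133347857 az 0.09623752823579004
```

```bash
python3 -m creep '[[[-0.0008,-0.0016,-0.0079],0],[[-0.0008,-0.0016,-0.0079],0],[[0.002,-0.0017,-0.005],0],[[0.005,-0.0018,-0.002],0],[[0.0078,-0.0018,0.0006],0],[[0.0078,-0.0018,0.0006],0]]'; python3 go.py .5035 -.3605 .1295
```

```text
time: 25.3
tcp_pos: [0.5042, -0.3594, 0.1359]
tcp_rot: [-0.07, 2.349, 0.057]
force: [-30.5, 0.3, 39.4]
grip_width: 0.0498
finger_force: 42.6
25.3 q [ 1.6153  1.1167 -1.2085  2.1582  2.0466  0.3456  0.6548] p [ 0.5042 -0.3594  0.1359] F [-30.4971   0.3004  39.4321] g 0.049818967073325865 42.6225346326828
cols x,y,z [[-0.701, -0.034, -0.712], [-0.068, 0.997, 0.02], [0.709, 0.062, -0.702]]
SHIFT [ 0.0051 -0.0012  0.004 ] rows 0.1316040491016968 y-yaw 0.0680553801473909 tilt 0.7926663696716787 az 0.08768192375400603
```

```bash
python3 -m creep '[[[0.0007,0.0003,-0.003],0],[[0.001,0.0003,-0.005],0],[[0.001,0.0003,-0.005],0]]'; python3 - <<'E'
from station import imaging
import cv2,numpy as np
a=imaging.camera("scene")["img"][110:190,130:210,::-1]
b=imaging.camera("top")["img"][200:280,330:410,::-1]
f=lambda q:cv2.resize(q,(400,400),interpolation=cv2.INTER_CUBIC)
cv2.imwrite("pics/g4.png",np.hstack([f(a),f(b)]))
E
```

```text
time: 25.6
tcp_pos: [0.4984, -0.3601, 0.1326]
tcp_rot: [-0.064, 2.358, 0.06]
force: [-0.3, -0.3, -1.0]
grip_width: 0.0496
finger_force: 37.2
```

View pics/g4.png

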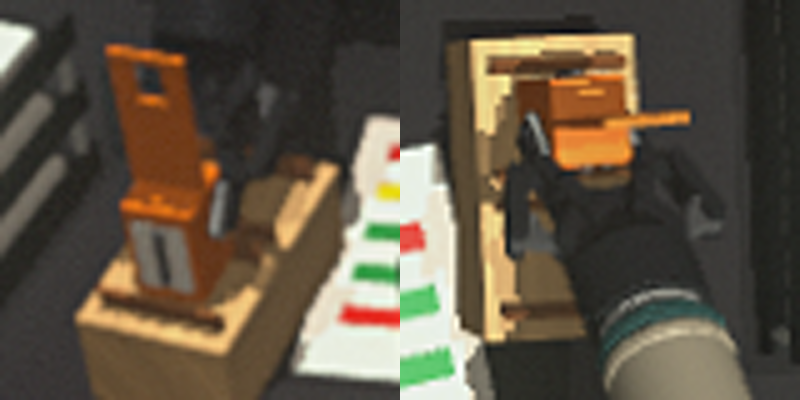

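Contact force is gone, and the pack bottom has dropped between the walls of the back slot (left crop, (165,280)). I'll lower the last few millimetres, release and retract along the tool axis.

```bash
python3 -m creep '[[[0.002,0,0.002],0],[[0.003,0,0.003],0],[[0.003,0,0.003],0]]'; python3 -m creep '[[[0.0,0,0.0],0],[[0,0,0],0],[[0,0,0],0],[[0,0,0],0]]' 0.085; python3 go.py .44 -.364 .19; python3 path2.py '[[((.4,-.365,.24),0),((.45,-.2,.24),0),((.54,-.06,.25),0),((.63,-.04,.146),0)],[((.4,-.365,.24),0),((.4,-.1,.28),0),((.5,0,.32),0),((.54,-.06,.25),0),((.63,-.04,.146),0)]]'|tail -n +3
```

```text
time: 26.0
tcp_pos: [0.4989, -0.3597, 0.1287]
tcp_rot: [-0.065, 2.357, 0.061]
force: [0.7, 0.2, -0.2]
grip_width: 0.0493
finger_force: 37.2
time: 26.4
tcp_pos: [0.499, -0.36, 0.1295]
tcp_rot: [-0.065, 2.357, 0.059]
force: [0.5, 0.2, -0.1]
grip_width: 0.0845
finger_force: 0.0
26.4 q [ 1.6193  1.1232 -1.2015  2.1626  2.0505  0.3489  0.655 ] p [ 0.499  -0.36    0.1295] F [ 0.4643  0.2063 -0.1337] g 0.08451914156629527 0.0
cols x,y,z [[-0.707, -0.029, -0.706], [-0.065, 0.998, 0.024], [0.704, 0.062, -0.708]]
SHIFT [-0.0009  0.0013 -0.0846] rows 1.6919867934777224 y-yaw 0.06485510721444764 tilt 0.7846876531785411 az 0.08853862890987813
--
[ 0.4  -0.36  0.24] 0 4 [ 1.81  0.82 -1.25  2.22  1.34  0.23  1.24] err 0.023 0.088
[ 0.45 -0.2   0.24] 0 4 [ 1.51  0.65 -1.25  2.32  1.51  0.23  0.73] err 0.020 0.153
[ 0.54 -0.06  0.25] 0 4 [ 1.04  0.61 -1.25  2.36  2.02  0.49 -0.15] err 0.012 0.089
[ 0.63 -0.04  0.15] 0 4 [ 0.79  1.   -1.14  2.33  2.4   0.91 -0.39] err 0.000 0.000
--
[ 0.4  -0.36  0.24] 0 4 [ 1.81  0.82 -1.25  2.22  1.34  0.23  1.24] err 0.023 0.088
[ 0.4  -0.1   0.28] 0 6 [ 1.47  0.25 -1.25  2.35  0.02  0.23  1.92] err 0.033 0.264
[0.5  0.   0.32] 0 4 [ 1.04  0.07 -0.94  2.31 -0.86  0.23  2.58] err 0.046 0.153
[ 0.54 -0.06  0.25] 0 3 [ 0.51  0.3  -0.3   2.22 -1.1   0.23  2.94] err 0.038 0.220
[ 0.63 -0.04  0.15] 0 4 [ 0.12  0.58  0.02  2.01 -1.1   0.23  2.84] err 0.044 0.315
```

```bash
python3 -m creep '[[[0,0,-0.03],0],[[0,0,-0.06],0],[[0,0,-0.08],0],[[-0.015,0.045,-0.072],0],[[-0.03,0.09,-0.06],0],[[-0.045,0.13,-0.047],0],[[-0.058,0.17,-0.038],0],[[-0.075,0.21,-0.027],0],[[-0.09,0.25,-0.013],0],[[-0.107,0.285,-0.003],0],[[-0.1176,0.31,0.005],0],[[-0.1176,0.31,0.005],0]]'; python3 go.py .566 -.047 .216
```

```text
time: 27.6
tcp_pos: [0.5664, -0.0436, 0.2171]
tcp_rot: [-0.068, 2.356, 0.062]
force: [1.1, -0.4, -1.0]
grip_width: 0.0846
finger_force: 0.0
27.6 q [ 0.898   0.7884 -1.2402  2.4452  2.2956  0.8076 -0.4362] p [ 0.5664 -0.0436  0.2171] F [ 1.0807 -0.3955 -0.9501] g 0.08456508566458489 0.0
cols x,y,z [[-0.707, -0.031, -0.707], [-0.068, 0.997, 0.024], [0.704, 0.065, -0.707]]
SHIFT [ 0.0012 -0.0034  0.0003] rows 0.07162428621351542 y-yaw 0.06765140371866254 tilt 0.7858747488223917 az 0.09197733632390177
```

```bash
python3 -m creep '[[[0.001,-0.004,0.02],-0.034],[[0.001,-0.004,0.045],-0.034],[[0.001,-0.004,0.07],-0.034],[[0.001,-0.004,0.09],-0.034],[[0.001,-0.004,0.1],-0.034],[[0.001,-0.004,0.1],-0.034]]'>/dev/null; python3 go.py .6366 -.0409 .145; python3 - <<'E'
# blue pack + orange check by colour, no viewing
from geo import *
from station import imaging
import colorsys
c=imaging.camera("scene");im=cv2.cvtColor(c["img"],cv2.COLOR_RGB2HSV)
m=cv2.inRange(im[140:225,225:255],(105,120,40),(130,255,255));ys,xs=np.nonzero(m);print('blue now',xs.mean()+225,ys.mean()+140,len(xs))
im0=cv2.cvtColor(d["scene"]["img"],cv2.COLOR_RGB2HSV);m=cv2.inRange(im0[140:225,225:255],(105,120,40),(130,255,255));ys,xs=np.nonzero(m);print('blue start',xs.mean()+225,ys.mean()+140,len(xs))
m=cv2.inRange(im[100:190,130:200],(5,190,60),(14,255,255));ys,xs=np.nonzero(m);print('orange px',xs.min()+130,xs.max()+130,ys.min()+100,ys.max()+100)
for nm,x,y in(('slot',.5036,-.3624),):
    P=[(x+a,y+b,.08+h) for a,b,h in((0,-.025,.186),(0,.025,.186),(.028,-.025,0),(.028,.025,0))];print(proj("scene",np.array(P)).round(1).tolist())
cv2.imwrite("pics/s_or.png",c["img"][:,:,::-1])
E
```

```text
28.2 q [ 0.7843  0.9938 -1.1128  2.3135  2.4113  0.8813 -0.3604] p [ 0.6357 -0.0444  0.1439] F [-0.5029 -0.1076  0.3111] g 0.08489602620166431 0.0
cols x,y,z [[-0.706, -0.062, -0.706], [-0.089, 0.996, 0.001], [0.703, 0.063, -0.708]]
SHIFT [-0.0016  0.0034  0.0001] rows 0.07561310581685626 y-yaw 0.08879771182709692 tilt 0.7836532412280204 az 0.08986092415224378
blue now 241.13545816733068 191.62549800796813 502
blue start 240.44166666666666 195.46666666666667 120
orange px 153 176 121 170
[[151.3, 121.3], [165.7, 124.6], [156.0, 169.9], [169.4, 173.2]]
```

```bash
python3 -m creep '[[[-0.001,0.0034,0],0],[[-0.001,0.0034,0],0],[[-0.001,0.0034,0],0],[[-0.001,0.0034,0],0],[[-0.001,0.0034,0],0],[[-0.001,0.0034,0],0],[[-0.001,0.0034,0],0]]' 0.042 35;  python3 st.py|tail -1
```

```text
time: 28.95
tcp_pos: [0.6364, -0.0412, 0.1461]
tcp_rot: [-0.105, 2.353, 0.043]
force: [-2.0, -0.9, 5.6]
grip_width: 0.0495
finger_force: 39.9
cols x,y,z [[-0.704, -0.063, -0.708], [-0.089, 0.996, -0.001], [0.705, 0.062, -0.706]]
```

```bash
python3 -m creep '[[[-0.0065,0,-0.0065],0],[[-0.0127,0,-0.0127],0],[[-0.0127,0,-0.0127],0],[[-0.0127,0,-0.0127],0]]'; python3 -m creep '[[[0.006,0,-0.006],0],[[0.014,-0.001,-0.014],0],[[0.023,-0.001,-0.023],0],[[0.032,-0.002,-0.032],0],[[0.041,-0.003,-0.041],0],[[0.046,-0.003,-0.046],0],[[0.046,-0.003,-0.046],0]]'; python3 st.py
```

```text
time: 29.35
tcp_pos: [0.6358, -0.0416, 0.1634]
tcp_rot: [-0.105, 2.355, 0.042]
force: [-0.5, -0.7, -1.0]
grip_width: 0.0498
finger_force: 39.3
time: 30.05
tcp_pos: [0.5714, -0.0507, 0.1636]
tcp_rot: [-0.104, 2.355, 0.041]
force: [0.3, -0.3, -2.3]
grip_width: 0.0495
finger_force: 39.3
30.05 q [ 0.8583  0.9568 -1.1989  2.4676  2.4019  0.9614 -0.4074] p [ 0.5714 -0.0507  0.1636] F [ 0.3459 -0.345  -2.3298] g 0.049503280091954094 39.28139090538025
cols x,y,z [[-0.705, -0.063, -0.707], [-0.088, 0.996, -0.001], [0.704, 0.061, -0.707]]
```

```bash
python3 path2.py '[[((.50,-.15,.175),0),((.43,-.25,.175),0),((.4095,-.365,.175),0),((.4095,-.365,.175),.03),((.4095,-.365,.13),.03)]]'|tail -n +3; python3 go.py .5 -.15 .175|tail -1;python3 go.py .43 -.25 .175|tail -1; python3 go.py .4095 -.365 .175|tail -1
```

```text
--
[ 0.5  -0.15  0.17] 0 3 [ 1.26  0.91 -1.25  2.47  2.4   0.65 -0.16] err 0.011 0.040
[ 0.43 -0.25  0.17] 0 3 [ 1.62  0.94 -1.24  2.47  2.48  0.43  0.06] err 0.002 0.008
[ 0.41 -0.36  0.17] 0 3 [ 1.8   0.97 -1.2   2.3   2.18  0.23  0.56] err 0.006 0.038
[ 0.41 -0.36  0.17] 0.03 1 [ 1.82  0.99 -1.22  2.28  1.96  0.23  0.76] err 0.003 0.021
[ 0.41 -0.36  0.13] 0.03 1 [ 1.81  1.1  -1.2   2.27  2.03  0.28  0.77] err 0.000 0.000
SHIFT [ 0.0485 -0.0926 -0.0644] rows 2.4558160117878303 y-yaw 0.08796513380639273 tilt 0.784942971694508 az 0.08665757332767098
SHIFT [ 0.1041 -0.1861 -0.1198] rows 4.891733144781594 y-yaw 0.08796513380639273 tilt 0.784942971694508 az 0.08665757332767098
SHIFT [ 0.1258 -0.2988 -0.1413] rows 7.073769751522094 y-yaw 0.08796513380639273 tilt 0.784942971694508 az 0.08665757332767098
```

```bash
python3 -m creep '[[[0.013,-0.038,-0.018],0],[[0.026,-0.076,-0.037],0],[[0.039,-0.114,-0.055],0],[[0.06,-0.138,-0.077],0],[[0.082,-0.162,-0.098],0],[[0.104,-0.19,-0.12],0],[[0.112,-0.225,-0.127],0],[[0.12,-0.26,-0.131],0.01],[[0.131,-0.299,-0.136],0.02],[[0.131,-0.299,-0.136],0.03],[[0.131,-0.299,-0.136],0.03]]'; python3 go.py .4095 -.365 .168;  python3 - <<'E'
from station import imaging
import cv2,numpy as np
a=imaging.camera("scene")["img"][90:190,120:220,::-1]
b=imaging.camera("top")["img"][200:300,320:420,::-1]
f=lambda q:cv2.resize(q,(400,400),interpolation=cv2.INTER_CUBIC)
cv2.imwrite("pics/g5.png",np.hstack([f(a),f(b)]))
E
```

```text
time: 31.15
tcp_pos: [0.4092, -0.3659, 0.1666]
tcp_rot: [-0.067, 2.357, 0.057]
force: [-0.0, -0.6, -1.6]
grip_width: 0.0501
finger_force: 39.3
31.15 q [ 1.8274  1.0187 -1.233   2.2525  1.7812  0.238   0.9517] p [ 0.4092 -0.3659  0.1666] F [-0.0303 -0.5965 -1.5509] g 0.05009162909671204 39.32657539844513
cols x,y,z [[-0.708, -0.032, -0.706], [-0.066, 0.998, 0.021], [0.704, 0.062, -0.708]]
SHIFT [-0.0012  0.0009 -0.0007] rows 0.03385938236197095 y-yaw 0.06602895294720036 tilt 0.784148868012699 az 0.08748115250380045
```

View pics/g5.png

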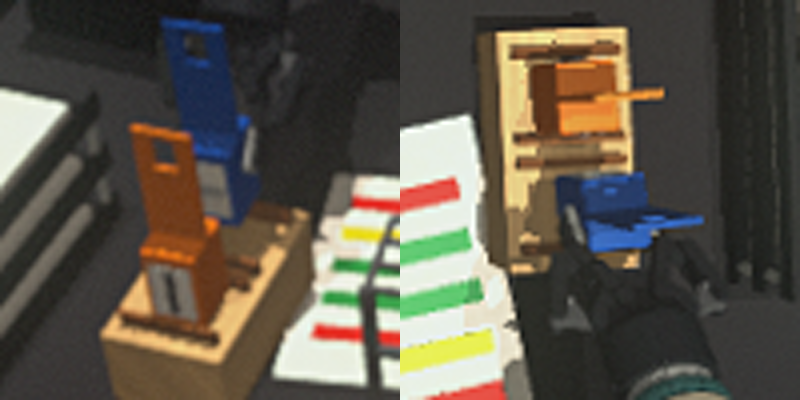

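```bash
python3 - <<'E'
from pk import *
S=lambda p:("scene",np.array([(p[0]+.5)/4-.5+120,(p[1]+.5)/4-.5+90]));T=lambda p:("top",np.array([(p[0]-400+.5)/4-.5+320,(p[1]+.5)/4-.5+200]))
print('orange');fitpack([(*S((130,123)),(0,-.025,.186)),(*S((192,136)),(0,.025,.186)),(*T((664,92)),(0,-.025,.186)),(*S((152,318)),(.028,-.025,0)),(*S((212,330)),(.028,.025,0)),(*S((143,248)),(.028,-.025,.08))],z0=.08,yaw=.03,pf=0)
print('blue');fitpack([(*S((160,19)),(0,-.025,.186)),(*S((226,33)),(0,.025,.186)),(*T((703,219)),(0,-.025,.186))],z0=.118,yaw=.07,pf=0)
E
```

```text
orange
bottom-centre,yaw,pitch,roll [ 0.5016 -0.3547  0.0853  0.0347  0.0083  0.0095]
[[0.5, 0.1], [-0.2, -0.3], [-0.4, 0.1], [0.7, 0.1], [-0.7, -0.0], [-1.0, -0.0]]
blue
bottom-centre,yaw,pitch,roll [ 4.146e-01 -3.705e-01  1.200e-01  7.000e-02 -4.000e-04 -5.400e-03]
[[0.3, 0.4], [-1.5, -0.6], [-0.5, 0.1]]
```

Orange stands upright in the back slot: the right crop shows it between the ridges, and the fit puts it about 2 mm off across the slot and 8 mm along it. Blue is held upright over the front slot at (630,210), about 1 mm off across it. Lowering blue in small steps.

```bash
python3 -m creep '[[[0.006,0.001,0.005],0],[[0.011,0.002,0.01],0],[[0.016,0.002,0.015],0],[[0.016,0.002,0.015],0]]'; python3 -m creep '[[[0.003,0,0.003],0],[[0.006,0,0.006],0],[[0.006,0,0.006],0]]'; python3 go.py .409 -.364 .13
```

```text
time: 31.65
tcp_pos: [0.4088, -0.3606, 0.1445]
tcp_rot: [-0.071, 2.357, 0.06]
force: [0.7, 0.6, -0.5]
grip_width: 0.0497
finger_force: 39.3
time: 31.95
tcp_pos: [0.4088, -0.3618, 0.1363]
tcp_rot: [-0.07, 2.357, 0.058]
force: [0.0, 0.4, -1.1]
grip_width: 0.0498
finger_force: 39.3
31.95 q [ 1.8174  1.1058 -1.2324  2.2718  1.9708  0.3056  0.8167] p [ 0.4088 -0.3618  0.1363] F [ 0.0138  0.4162 -1.1466] g 0.04979091869012764 39.31959271430969
cols x,y,z [[-0.708, -0.033, -0.706], [-0.068, 0.997, 0.021], [0.703, 0.063, -0.708]]
SHIFT [ 0.0044 -0.0023  0.0044] rows 0.13327907535907696 y-yaw 0.06784097786462037 tilt 0.7841280595758674 az 0.08934939734351931
```

No contact at z 0.136, so the pack is between the walls. I'll lower further and release if the force stays low.

```bash
python3 -m creep '[[[0.003,0,0.003],0],[[0.0045,0,0.0045],0],[[0.0045,0,0.0045],0]]'; python3 -m creep '[[[0.001,0,0.001],0],[[0.002,0,0.002],0],[[0.002,0,0.002],0]]'
```

```text
time: 32.25
tcp_pos: [0.4088, -0.3619, 0.1301]
tcp_rot: [-0.069, 2.357, 0.058]
force: [0.1, 1.1, -1.1]
grip_width: 0.05
finger_force: 39.3
time: 32.55
tcp_pos: [0.4089, -0.3619, 0.1274]
tcp_rot: [-0.069, 2.357, 0.058]
force: [-0.1, -0.1, -0.7]
grip_width: 0.0499
finger_force: 39.3
```

```bash
python3 -m creep '[[[0,0,0],0],[[0,0,0],0],[[0,0,0],0],[[0,0,0],0]]' 0.085; python3 -m creep '[[[0,0,-0.02],0],[[0,0,-0.045],0],[[0,0,-0.07],0],[[0,0,-0.09],0],[[0,0,-0.1],0],[[0,0,-0.1],0],[[0,0,-0.1],0]]'; python3 - <<'E'
from pk import *
from station import imaging
for n in("scene",):
    c=imaging.camera(n);im=cv2.cvtColor(c["img"],cv2.COLOR_RGB2HSV)
    m=cv2.inRange(im[100:190,130:200],(105,120,40),(130,255,255));ys,xs=np.nonzero(m);print('blue',xs.min()+130,xs.max()+130,ys.min()+100,ys.max()+100)
    m=cv2.inRange(im[100:190,130:200],(5,190,60),(14,255,255));ys,xs=np.nonzero(m);print('orange',xs.min()+130,xs.max()+130,ys.min()+100,ys.max()+100)
    for x,y in((.4136,-.3624),(.502,-.355)): print(proj(n,np.array([(x+a,y+b,.08+h) for a,b,h in((0,-.025,.186),(0,.025,.186),(.028,-.025,0),(.028,.025,0))])).round(1).tolist())
    g=im[195:230,290:320];g0=cv2.cvtColor(d["scene"]["img"],cv2.COLOR_RGB2HSV)[195:230,290:320];print('grey diff',np.abs(g[...,2].astype(int)-g0[...,2]).mean())
E
```

```text
time: 32.95
tcp_pos: [0.409, -0.3619, 0.1277]
tcp_rot: [-0.07, 2.357, 0.058]
force: [-0.8, 0.5, 0.5]
grip_width: 0.0852
finger_force: 0.0
time: 33.65
tcp_pos: [0.3418, -0.3778, 0.1719]
tcp_rot: [-0.073, 2.399, 0.063]
force: [0.3, 0.4, -0.5]
grip_width: 0.085
finger_force: 0.0
blue 164 185 105 152
orange 153 174 121 170
[[164.0, 105.1], [178.0, 108.1], [167.7, 153.0], [180.7, 156.2]]
[[153.6, 121.5], [168.1, 124.8], [158.2, 170.1], [171.6, 173.4]]
grey diff 1.7276190476190476
```

The extents of both packs in the picture match where they should stand, within about a pixel, and the grey pack has not changed. The gripper is clear, so I'm handing in.

```bash
python3 -c "
from station import manip;print(manip.close_job())"
```

```text
the job is handed in; nothing more can be done
None
```

I handed the job in with the orange pack standing in the back slot and the blue pack in the front slot; my last camera check matched both positions, the grey pack looked unmoved, and the judge's verdict was not shown.

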